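# Start up the microscope laptop

## Robot

A 6-joint arm with a two-finger parallel gripper is mounted at the origin on the work surface. World frame = base frame: x ahead of the robot, y to its left, z up, the work surface at z = 0. Lengths are in mm, angles in rad, forces in N, time in s.
With the tool pointing down it reaches from about 275 to 850 mm from the base axis. Payload 5.2 kg.
Tool frame: the origin (TCP) lies on the centre line of the jaws, within the pads' length; the fingertips stand 17 mm ahead of it and the grasp point (between the pads) lies 2 mm behind it (r.tips_ahead is the distance from the TCP to the fingertips, in mm); z points along the fingers, y is the direction in which the jaws open and shut (so a half turn about z gives the same grasp; the last joint's range is limited). The gripper opens to 85 mm and grips with 20 to 120 N. Pads are 22 mm wide; open, the fingers measure 114 mm over their backs; the gripper's body (76 mm by 85 mm) begins 54 mm behind the grasp point. The pads swing forward as they close: fully open they stand 13 mm farther back than shut.
Start: joints at [-1.351, 0.259, 1.535, -0, 1.348, -0.203], TCP at [225.694, -501.565, 248.31] pointing down, gripper open.
Joint ranges: [-3.14, 3.14], [-0.91, 2.08], [0.19, 2.58], [-1.22, 4.36], [0.22, 2.71], [-3.12, 3.12]. Speed limits (rad/s): [2.57, 2.57, 3.14, 3.14, 3.14, 3.14].

## Interface

Orientations are given as a unit quaternion [w, x, y, z].
In Python, from workcell import telemetry, get_image, camera_info, order, r gives the robot as it stands. The module is installed in compiled form; this text tells all that it offers.
- The arm moves only by the tool send_rows, never from a script. Its argument "targets" is a list of rows, each an object with "hand": the opening, from 0 (shut) to 1 (fully open); "travel": the shift along the tool's x, y, z in cm, a list of three; "yaw": the turn about the tool's z in rad. In form: [{"hand": hand, "travel": [x, y, z], "yaw": yaw}, ...]. A call has 1 to 12 rows; each row is the pose to reach, as a shift and turn from the pose measured when the call began, along the tool's axes at that moment; what a row does not reach only later rows make up. A row lasts 1/12 s, in which the tool goes at most 41.7 mm and 7.16 degrees, less where a joint would pass 70% of its speed; a pose out of reach is approached as far as the arm can. A call with a gripper value outside its range is refused whole. The fingers move at their own pace and stop on an object; "squeeze" is the grip in N (left out, the last holds). Time passes only in rows, so rows that repeat a pose let the fingers close. It gives the time, the measured TCP pose, the force and the opening at its end, in the units of the state.
- telemetry.state(): the state, without advancing time (a new reading comes with each control period).
- get_image(name): name is "scene" or "top" or "wrist"; returns the picture (400x640x3 uint8, red, green, blue); there is no depth.
- camera_info(name): a dict with "fx", "fy", "cx", "cy" (pixels), "origin" and "rotation" of the camera in the world; the wrist camera has in their place "T_tool_cam" (4x4, takes a point from camera to tool coordinates, whose origin is the TCP and whose axes are the flange's). Camera axes: x right, y down, z forward; pixel columns grow to the right and rows downward; lengths in mm; the calibration is good to about 2 mm. A picture is of the moment at which its call begins: read the wrist's pose just before it. camera_info takes no time and is no camera call.
- order.job_done(): hands the job in, once; it reports no verdict.
The state is a dict: "time_s": time; "qpos": joint angles; "qvel": joint speeds; "tau": joint torques, N m; "tcp_pos": TCP position; "eef_rot": TCP orientation; "ft_force": force on the tool from outside, world axes, zero at the start; "moment": the same for the moment, N m; "width": finger opening in mm.
Only numpy, scipy, OpenCV 4.12 (cv2) and the standard library are available. Lean on these libraries where they do the work, as an engineer would, in place of code of your own. Each camera call takes 0.05 s, during which the arm holds its last target.

## Task

The laptop at the microscope is shut and the specimen box has been left on its lid. Set the box down the right way up in the steel tray, raise the laptop's screen until it leans back about 15 degrees past upright (105 degrees open from the keyboard), and then press the power button and let it spring back. Leave the mouse, the jar and the glass dish where they are.

Things in the scene. Friction and masses are not known exactly. Their poses are not given: they have to be found in the camera images.
- box_center (a point): centre of the specimen box, a shut white plastic box with a clear cover, 90 (its x) x 52 (its y) x 34 mm high, about 0.12 kg; it lies flat on the shut laptop lid, its z axis up. Grasp it across the 52 mm. Its underside is 17 mm below this point
- tray: shallow open steel tray, 150 (its x) x 200 (its y) x 18 mm high, walls and floor 3 mm; fixed; the origin is the centre of its underside on the table, z up. It lies on one or the other side of the laptop; a closed brown notebook 150 x 205 x 22 mm with a pen lies on the other side
- hinge (a point): middle of the laptop's hinge axis, 91.5 mm above the table, fixed to the base. x points from the user's side to the back of the laptop (the user's edge is towards -x), y along the hinge axis to the user's left, z up. Laptop and riser are fixed to the table and do not move
- laptop: base (keyboard half), 205 (x) x 290 (y) x 16 mm, axes as hinge; origin at the centre of its underside, 72 mm above the table; the hinge axis is 92 mm towards x of it. Deck 88 mm above the table. It lies on an aluminium riser (plate 240 mm wide, underside 66 mm above the table) that begins 70.5 mm towards -x of the origin, so the front overhangs by 32 mm with free space below
- notch (a point): middle of the base's front edge at its underside, 72 mm above the table and 194.5 mm from the hinge axis. Here a finger notch, 90 mm wide (y) and 15 mm deep (x), cuts through the whole height of the base, so that the shut lid's edge, which is in line with the front, can be lifted from below
- lid_edge (a point): middle of the lid's front edge, half-way through its thickness; moves with the lid. The lid (screen) is a 7 mm plate, 290 mm wide, reaching 194.5 mm from the hinge axis; its inner (screen) face lies in the plane through the hinge axis, its outside 7 mm off. Shut: inner face 91.5 mm, top 98.5 mm above the table
- lid (a joint): hinge of the lid in rad: 0 shut, 1.571 upright, 1.833 = 105 degrees open (screen leaning back 15 degrees), stop at 2.36. Shut at the start. The hinge is stiff (0.55 N m of friction): it stays at any angle where it is left; lifting the front edge takes about 3 to 6 N
- power_top (a point): centre of the top of the power button, an oblong button 14 (x) x 22 mm (y) between keyboard and hinge at the user's right-hand end, 17 mm before and 117 mm to the right of hinge. It stands 3 mm above the deck, top 91 mm above the table, covered while the lid is shut. With the screen up there is little room behind and above it: press with the tool leaning to the user's side
- power (a joint): travel of the power button in m: 0 up, 0.0025 fully down; it springs back; fully down takes about 4 N
- mouse_center (a point): middle of a black computer mouse, 100 x 58 x 30 mm, loose on the table; leave alone
- jar_center (a point): middle of a glass jar with a steel cap, 68 mm across and 95 mm high, loose on the table; leave alone
- dish_center (a point): middle of a low glass dish, 90 mm across and 16 mm high, loose on the table; leave alone
Things that resemble listed ones, but are neither listed nor needed, are in the scene too. Of the things that look like the tray, the larger one is meant. Leave any red look-alike of the part that bears box_center alone.

How it is judged (in metres and radians):
On the way, in this order (a step that is already met when the one before it is completed fails the run):
1. the specimen box lies the right way up in the tray, let go (x of box_center in the frame of tray between -0.065 and 0.065 m and y of box_center in the frame of tray between -0.09 and 0.09 m and height (world z) of box_center below 0.024 m and angle between box_center's own z axis and vertical below 0.12 rad and contact force between specimen_box and the fingers below 0.1 N and linear speed of specimen_box below 0.02 m/s), for 0.2 s.
2. the screen stands 105 degrees open, give or take 6 degrees (value of joint lid between 1.728 and 1.938 rad and velocity of joint lid below 0.05 rad/s), for 0.3 s.
3. the power button is pressed down with the screen raised (value of joint power above 0.0017 m and value of joint lid between 1.728 and 1.938 rad), for 0.1 s.
At the end, for the whole second after the job is handed in: the screen stands 105 degrees open within 6 degrees (joint lid 1.728 to 1.938 rad) and stays there, the power button has been pressed after that (at least 1.7 mm down for 0.1 s) and has sprung back up, and the specimen box lies flat on the tray's floor, the right way up, let go and at rest (value of joint lid between 1.728 and 1.938 rad and value of joint power below 0.0006 m and x of box_center in the frame of tray between -0.065 and 0.065 m and y of box_center in the frame of tray between -0.09 and 0.09 m and height (world z) of box_center below 0.024 m and angle between box_center's own z axis and vertical below 0.12 rad and linear speed of specimen_box below 0.02 m/s); the robot touches nothing.
It fails at once if the mouse, the jar or the dish is moved by more than 20 mm (distance of any of mouse_center, jar_center, dish_center from where it was at the start of the episode above 0.02 m).
It fails at once if the specimen box is tipped by more than 40 degrees (angle between box_center's own z axis and vertical above 0.7 rad).
It also fails if it takes over 64 s, if anything falls off the work surface, if the arm or the gripper's body presses on something with over 40 N, if the wrist force passes 120 N, or if a joint passes its speed limit or range.

## Working session

There is one attempt and no reset: what is moved stays moved. The work goes in short steps, Python scripts to look and compute and a tool call to move; the robot and the scene stay as the last step left them, time stands still between calls to the robot, and variables do not carry over. Pictures are saved under pics/ and viewed, and the job is handed in when it is done.

Besides the shell and the picture viewer there is one more tool, called by a JSON object that holds its "api" and its "payload". send_rows: Moves the arm, as the interface text tells. Its arguments: {"type":"object","properties":{"targets":{"type":"array"},"squeeze":{"type":"number"}},"required":["targets"]}

```bash
mkdir -p pics; ls; python3 - <<'E'
from workcell import telemetry,get_image,camera_info,order,r
import cv2
print(telemetry.state()); print(r.tips_ahead)
for n in("scene","top","wrist"):
    print(n,camera_info(n)); cv2.imwrite(f"pics/{n}0.png",get_image(n)[:,:,::-1])
E
```

```text
pics
{'time_s': 0.0, 'qpos': array([-1.35080708e+00,  2.59338868e-01,  1.53610493e+00, -1.87516039e-05,
        1.34798714e+00, -2.02774887e-01]), 'qvel': array([-0.00053106,  0.00034801,  0.00044977,  0.00040437, -0.00143908,
       -0.00087844]), 'tau': array([-1.63948618e-03, -4.46033943e+01, -2.90572751e+01, -4.19447406e-04,
        1.16189077e-02, -9.44114845e-06]), 'tcp_pos': array([ 225.57150048, -501.06216391,  247.4681176 ]), 'eef_rot': array([-9.19031104e-04,  9.77741026e-01,  2.09813349e-01, -1.70529283e-05]), 'ft_force': array([-0.31002761, -0.36273298, -0.63590295]), 'moment': array([ 0.01651833, -0.0284111 ,  0.01571336]), 'width': 85.28578688046663}
17.0
scene {'fx': 434.08688485456474, 'fy': 434.08688485456474, 'cx': 325.5929385776488, 'cy': 193.637492129456, 'origin': array([1148.70894734, -177.45944261, 1096.41392944]), 'rotation': array([-0.21723457,  0.77308269,  0.57315577, -0.16323223])}
top {'fx': 419.7859771953461, 'fy': 419.7859771953461, 'cx': 322.07117974255596, 'cy': 200.1208474441177, 'origin': array([ 419.85977967,   27.39782132, 1090.34502637]), 'rotation': array([-0.0440783 ,  0.70907559, -0.70061111,  0.06643028])}
wrist {'fx': 335.6690940703158, 'fy': 335.6690940703158, 'cx': 315.6978816223044, 'cy': 194.71165508487059, 'T_tool_cam': array([[-4.87889835e-04, -9.50655504e-01, -3.10248086e-01,
         8.02518238e+01],
       [ 9.99999116e-01, -8.47658228e-04,  1.02479780e-03,
         7.06238653e-01],
       [-1.23721401e-03, -3.10247311e-01,  9.50655077e-01,
        -1.25056322e+02],
       [ 0.00000000e+00,  0.00000000e+00,  0.00000000e+00,
         1.00000000e+00]])}
```

View pics/scene0.png

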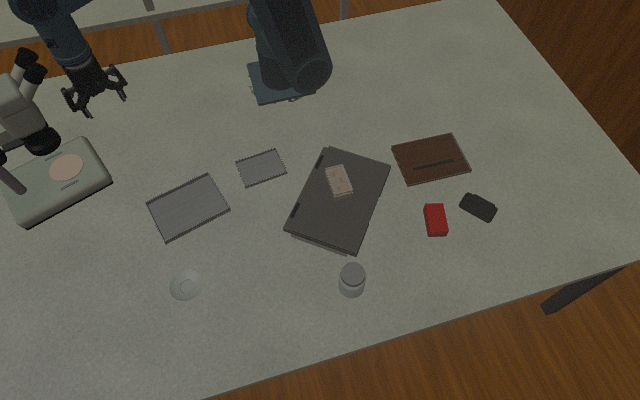

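View pics/top0.png

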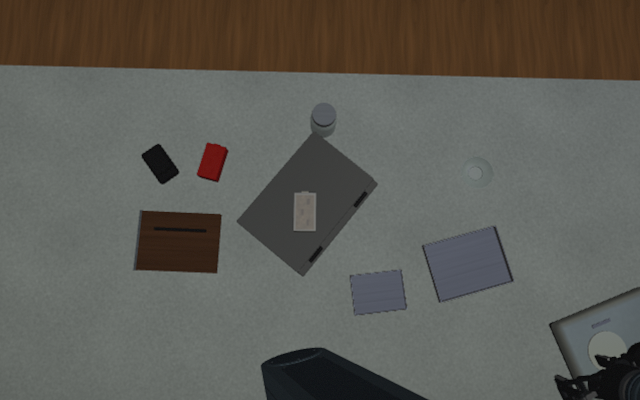

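View pics/wrist0.png

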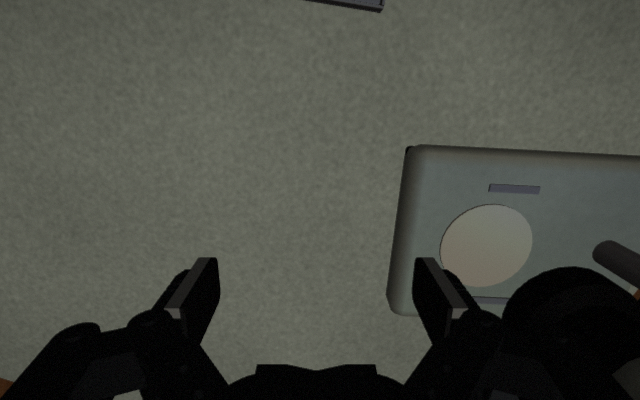

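```bash
cat > h.py <<'E'
from workcell import telemetry,get_image,camera_info,order,r
import numpy as np,cv2
from scipy.spatial.transform import Rotation as R
def cam(n):
    c=camera_info(n); K=np.array([[c['fx'],0,c['cx']],[0,c['fy'],c['cy']],[0,0,1]])
    if n=='wrist':
        s=telemetry.state(); M=R.from_quat(s['eef_rot'],scalar_first=True).as_matrix(); T=c['T_tool_cam']
        return K,M@T[:3,3]+s['tcp_pos'],M@T[:3,:3]
    q=np.array(c['rotation'])
    return K,np.array(c['origin']),(R.from_quat(q,scalar_first=True).as_matrix() if q.shape==(4,) else q)
def toplane(C,uv,z):
    K,o,M=C; uv=np.atleast_2d(np.asarray(uv,float)); d=(M@np.linalg.inv(K)@np.c_[uv,np.ones(len(uv))].T).T
    return o+d*((z-o[2])/d[:,2])[:,None]
def proj(C,p):
    K,o,M=C; q=(K@M.T@(np.atleast_2d(p)-o).T).T; return q[:,:2]/q[:,2:]
def quad(mask):
    cs,_=cv2.findContours(mask,cv2.RETR_EXTERNAL,cv2.CHAIN_APPROX_NONE); c=max(cs,key=cv2.contourArea)
    return c
def rect(P): # min-area rect in mm of points
    return cv2.minAreaRect(P[:,:2].astype(np.float32))
E
python3 - <<'E'
from h import *
C=cam('top'); im=cv2.imread('pics/top0.png'); 
print(C[2].round(3))
for n,p in dict(lid=(270,205),box=(297,205),tray=(467,263),hingebar=(360,200),small=(378,292),nb=(180,240)).items(): print(n,im[p[1],p[0]])
g=cv2.cvtColor(im,cv2.COLOR_BGR2HSV)
for n,p in dict(lid=(270,205),box=(297,205),tray=(467,263),table=(240,330)).items(): print(n,g[p[1],p[0]])
cv2.imwrite('pics/topz.png',cv2.resize(im[110:320,220:530],None,fx=2.5,fy=2.5,interpolation=cv2.INTER_CUBIC))
E
```

```text
[[ 0.009 -0.988  0.156]
 [-0.999 -0.014 -0.031]
 [ 0.032 -0.156 -0.987]]
lid [60 61 60]
box [ 96 103 107]
tray [97 86 82]
hingebar [23 23 23]
small [97 87 82]
nb [22 33 51]
lid [60  4 61]
box [ 19  26 107]
tray [112  39  97]
table [ 60  12 110]
```

View pics/topz.png

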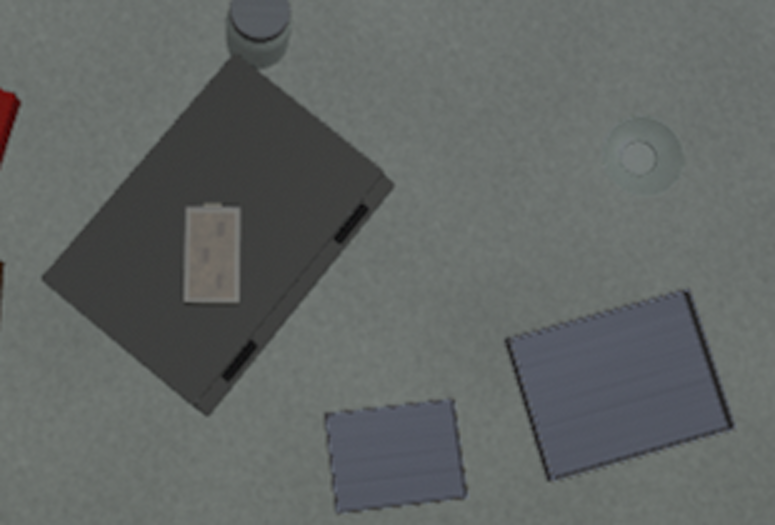

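```bash
python3 - <<'E'
from h import *
C=cam('top'); im=cv2.imread('pics/top0.png'); hsv=cv2.cvtColor(im,cv2.COLOR_BGR2HSV)
def z2p(L): return (np.array(L,float)+.5)/2.5-.5+[220,110]
def show(n,L,z):
    P=toplane(C,z2p(L),z); P=P[:,:2]; e=np.diff(np.r_[P,P[:1]],axis=0)
    print(n,P.round(1).tolist(),'c',P.mean(0).round(1),'len',np.linalg.norm(e,axis=1).round(1),'ang',np.degrees(np.arctan2(e[:,1],e[:,0])).round(1))
show('lid',[(237,57),(42,277),(207,415),(393,183)],96)
show('box',[(186,206),(241,207),(240,302),(184,303)],132.5)
show('tray',[(506,339),(687,291),(733,428),(549,480)],18)
show('small',[(325,412),(454,400),(466,496),(337,512)],18)
# masks
m=(hsv[...,1]>28)&(hsv[...,0]>100)&(hsv[...,0]<125); m=m.astype(np.uint8)*255
m=cv2.morphologyEx(m,cv2.MORPH_CLOSE,np.ones((5,5)))
m[:, :410]=0; m[:,530:]=0
c=quad(m); print('traymask',rect(toplane(C,c[:,0],10)))
m=((hsv[...,0]<28)&(hsv[...,1]>12)&(hsv[...,2]>85)).astype(np.uint8)*255; m[:170]=0;m[250:]=0;m[:,:270]=0;m[:,330:]=0
c=quad(cv2.morphologyEx(m,cv2.MORPH_OPEN,np.ones((3,3)))); print('boxmask',rect(toplane(C,c[:,0],132.5)))
m=(hsv[...,2]<80).astype(np.uint8)*255; m[:125]=0;m[290:]=0;m[:,:230]=0;m[:,390:]=0
c=quad(cv2.morphologyEx(m,cv2.MORPH_OPEN,np.ones((5,5)))); print('lidmask',rect(toplane(C,c[:,0],96)))
# hinge bars
m=(im.max(2)<38).astype(np.uint8)*255; m[:170]=0;m[290:]=0;m[:,:300]=0;m[:,385:]=0
n,l,s,ce=cv2.connectedComponentsWithStats(m)
for i in range(1,n):
    if s[i,4]>30: print('bar',s[i,4],toplane(C,ce[i],95).round(1))
E
```

```text
lid [[745.1, 16.8], [525.2, 198.6], [398.1, 40.5], [621.2, -136.0]] c [572.4  30. ] len [285.3 202.9 284.5 196.8] ang [ 140.4 -128.8  -38.4   51. ]
box [[589.0, 62.6], [588.9, 11.7], [500.7, 11.6], [499.2, 62.7]] c [544.4  37.2] len [50.9 88.1 51.1 89.8] ang [ -90.2 -179.9   91.7   -0. ]
tray [[475.7, -263.5], [527.5, -454.5], [388.0, -494.3], [335.0, -303.2]] c [ 431.6 -378.9] len [197.9 145.1 198.3 146.2] ang [ -74.8 -164.1  105.5   15.7]
small [[400.4, -77.3], [413.5, -208.6], [318.8, -218.8], [302.5, -89.2]] c [ 358.8 -148.5] len [131.9  95.3 130.6  98.6] ang [ -84.3 -173.9   97.2    6.9]
traymask ((431.47564697265625, -383.8895263671875), (148.57130432128906, 199.80364990234375), 15.66895866394043)
boxmask ((543.2117919921875, 39.0096321105957), (78.7900390625, 41.33666229248047), 0.7351474761962891)
lidmask ((582.7982177734375, 26.033050537109375), (211.06190490722656, 311.0476379394531), 51.631080627441406)
bar 65 [[581.2 -94.7  95. ]]
bar 70 [[449.   11.2  95. ]]
```

```bash
cat >> h.py <<'E'
def plan(p,ang=None):
    """world target TCP (mm), tool-x world heading (deg) -> travel cm, yaw"""
    s=telemetry.state(); M=R.from_quat(s['eef_rot'],scalar_first=True).as_matrix()
    h=np.degrees(np.arctan2(M[1,0],M[0,0])); t=M.T@(np.array(p)-s['tcp_pos'])/10
    y=0 if ang is None else -np.radians((ang-h+180)%360-180)
    print('t',round(s['time_s'],2),'tcp',s['tcp_pos'].round(1),'head',round(h,2),'tilt',np.degrees(np.arccos(-M[2,2])).round(2),'F',s['ft_force'].round(1),'w',round(s['width'],1),'q',s['qpos'].round(2))
    print('  travel',t.round(2),'yaw',round(y,3),'dist',np.linalg.norm(t).round(1))
E
python3 -c "
from h import *
plan([544,37,230],0.3)"
```

```text
t 0.15 tcp [ 225.6 -501.2  247.7] head 24.22 tilt 0.08 F [ 0.3 -0.9 -0.2] w 85.5 q [-1.35  0.26  1.54  0.    1.35 -0.2 ]
  travel [ 51.11 -36.01   1.83] yaw 0.418 dist 62.6
```

{"api": "send_rows", "payload": {"targets": [{"hand": 1,"travel": [3,-2,0],"yaw": 0.05},{"hand": 1,"travel": [6,-4,0.5],"yaw": 0.1},{"hand": 1,"travel": [9,-6.5,0.5],"yaw": 0.2},{"hand": 1,"travel": [12.5,-9,0.5],"yaw": 0.3},{"hand": 1,"travel": [16,-11.3,1],"yaw": 0.42},{"hand": 1,"travel": [19,-13.5,1],"yaw": 0.42},{"hand": 1,"travel": [22,-15.5,1],"yaw": 0.42},{"hand": 1,"travel": [25,-17.7,1],"yaw": 0.42},{"hand": 1,"travel": [28,-20,1],"yaw": 0.42},{"hand": 1,"travel": [31,-22,1],"yaw": 0.42},{"hand": 1,"travel": [34,-24,1],"yaw": 0.42},{"hand": 1,"travel": [37,-26.2,1],"yaw": 0.42}]}}

```text
time_s: 1.15
tcp_pos: [456.1, -108.8, 238.1]
eef_rot: [-0.001, 1.0, 0.001, -0.0]
ft_force: [0.8, -0.0, -0.0]
width: 85.2
```

```bash
python3 -c "
from h import *
plan([544,37,230],0.3)"
```

```text
t 1.15 tcp [ 456.1 -108.8  238.1] head 0.15 tilt 0.07 F [ 0.8 -0.  -0. ] w 85.2 q [-0.47  0.12  1.73  0.    1.29  1.09]
  travel [  8.83 -14.56   0.83] yaw -0.003 dist 17.0
```

{"api": "send_rows", "payload": {"targets": [{"hand": 1,"travel": [2,-3.3,0.2],"yaw": 0},{"hand": 1,"travel": [4,-6.6,0.4],"yaw": 0},{"hand": 1,"travel": [6,-10,0.5],"yaw": 0},{"hand": 1,"travel": [7.8,-13,0.7],"yaw": 0},{"hand": 1,"travel": [8.8,-14.5,0.8],"yaw": 0},{"hand": 1,"travel": [8.8,-14.5,0.8],"yaw": 0},{"hand": 1,"travel": [8.8,-14.5,0.8],"yaw": 0}]}}

```text
time_s: 1.73
tcp_pos: [543.5, 37.2, 229.6]
eef_rot: [-0.0, 1.0, 0.003, -0.001]
ft_force: [0.0, -0.8, -0.1]
width: 85.7
```

```bash
python3 -c "
from h import *
plan([544,37,122],0.3)
C=cam('wrist')
im=get_image('wrist')[:,:,::-1].copy()
B=np.array([[45,26],[45,-26],[-45,-26],[-45,26]])+[544,37.2]
P=proj(C,np.c_[B,np.full(4,132.5)]);print(P.round(1))
cv2.imwrite('pics/w1raw.png',im)
cv2.polylines(im,[P.astype(int)],True,(0,255,0),1)
cv2.imwrite('pics/w1.png',im)
"
```

```text
t 1.73 tcp [543.5  37.2 229.6] head 0.3 tilt 0.11 F [ 0.  -0.8 -0.1] w 85.7 q [-0.14  0.26  1.58  0.    1.3   1.43]
  travel [ 0.06  0.04 10.76] yaw -0.0 dist 10.8
[[276.  140.6]
 [354.7 141. ]
 [349.7 261.8]
 [279.9 261.6]]
```

View pics/w1.png

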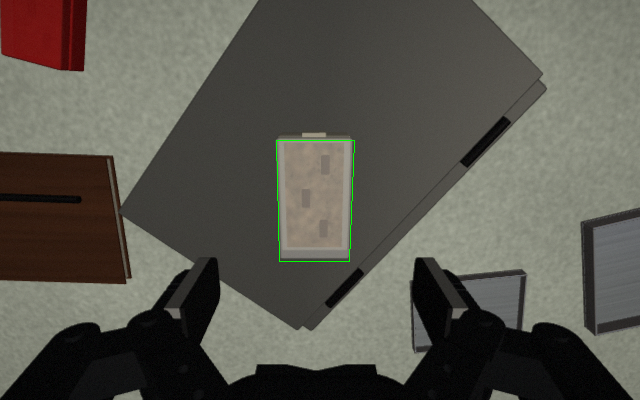

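{"api": "send_rows", "payload": {"targets": [{"hand": 1,"travel": [0,0,3],"yaw": 0},{"hand": 1,"travel": [0,0,6],"yaw": 0},{"hand": 1,"travel": [0,0,8.5],"yaw": 0},{"hand": 1,"travel": [0,0,10.2],"yaw": 0},{"hand": 1,"travel": [0,0,10.7],"yaw": 0},{"hand": 1,"travel": [0,0,10.7],"yaw": 0},{"hand": 0.3,"travel": [0,0,10.7],"yaw": 0},{"hand": 0.3,"travel": [0,0,10.7],"yaw": 0},{"hand": 0.3,"travel": [0,0,10.7],"yaw": 0},{"hand": 0.3,"travel": [0,0,10.7],"yaw": 0},{"hand": 0.3,"travel": [0,0,10.7],"yaw": 0},{"hand": 0.3,"travel": [0,0,10.7],"yaw": 0}], "squeeze": 30}}

```text
time_s: 2.78
tcp_pos: [544.1, 36.1, 124.6]
eef_rot: [0.0, 1.0, 0.002, 0.001]
ft_force: [-0.8, -1.1, 7.6]
width: 51.2
```

```bash
python3 -c "
from h import *
plan([544,37,200],0.3)"
```

```text
t 2.78 tcp [544.1  36.1 124.6] head 0.22 tilt 0.1 F [-0.8 -1.1  7.6] w 51.2 q [-0.14  0.36  1.71  0.    1.06  1.43]
  travel [-0.   -0.09 -7.54] yaw -0.001 dist 7.5
```

{"api": "send_rows", "payload": {"targets": [{"hand": 0.3,"travel": [0,0,-1],"yaw": 0},{"hand": 0.3,"travel": [0,0,-3],"yaw": 0},{"hand": 0.3,"travel": [0,0,-5.5],"yaw": 0},{"hand": 0.3,"travel": [0,0,-7.5],"yaw": 0},{"hand": 0.3,"travel": [0,0,-7.5],"yaw": 0}]}}

```text
time_s: 3.2
tcp_pos: [546.6, 36.0, 204.9]
eef_rot: [0.001, 1.0, 0.002, 0.005]
ft_force: [1.3, 0.1, 0.3]
width: 51.2
```

```bash
python3 -c "
from h import *
plan([431.5,-380,200],15.6)
C=cam('wrist')
cv2.imwrite('pics/w2.png',get_image('wrist')[:,:,::-1])"
```

```text
t 3.2 tcp [546.6  36.  204.9] head 0.24 tilt 0.6 F [1.3 0.1 0.3] w 51.2 q [-0.14  0.28  1.61  0.    1.24  1.43]
  travel [-11.69  41.55   0.42] yaw -0.268 dist 43.2
```

View pics/w2.png

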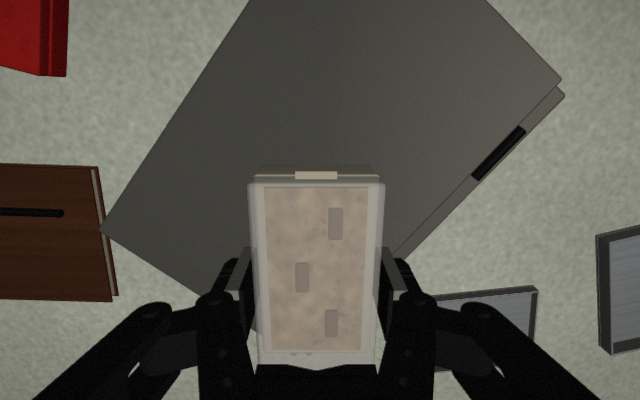

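{"api": "send_rows", "payload": {"targets": [{"hand": 0.3,"travel": [-0.5,1.5,0],"yaw": 0},{"hand": 0.3,"travel": [-1.5,4.5,0],"yaw": -0.05},{"hand": 0.3,"travel": [-2.5,8,0],"yaw": -0.1},{"hand": 0.3,"travel": [-3.5,12,0],"yaw": -0.15},{"hand": 0.3,"travel": [-4.5,16,0.2],"yaw": -0.2},{"hand": 0.3,"travel": [-5.6,20,0.2],"yaw": -0.27},{"hand": 0.3,"travel": [-6.7,24,0.2],"yaw": -0.27},{"hand": 0.3,"travel": [-7.8,28,0.3],"yaw": -0.27},{"hand": 0.3,"travel": [-9,32,0.3],"yaw": -0.27},{"hand": 0.3,"travel": [-10.1,36,0.4],"yaw": -0.27},{"hand": 0.3,"travel": [-11,39.5,0.4],"yaw": -0.27},{"hand": 0.3,"travel": [-11.7,41.5,0.4],"yaw": -0.27}]}}

```text
time_s: 4.25
tcp_pos: [428.6, -382.9, 196.9]
eef_rot: [0.001, 0.991, 0.135, 0.003]
ft_force: [0.4, -0.0, 0.3]
width: 50.9
```

{"api": "send_rows", "payload": {"targets": [{"hand": 0.3,"travel": [0,0,0],"yaw": 0},{"hand": 0.3,"travel": [0,0,0],"yaw": 0}]}}

```text
time_s: 4.42
tcp_pos: [427.3, -383.7, 195.3]
eef_rot: [-0.0, 0.991, 0.134, 0.002]
ft_force: [-0.3, 0.8, -1.7]
width: 50.9
```

```bash
python3 -c "
from h import *
plan([431.5,-380,60],15.6)
C=cam('wrist')
im=get_image('wrist')[:,:,::-1].copy()
a=np.radians(15.6);M=np.array([[np.cos(a),-np.sin(a)],[np.sin(a),np.cos(a)]])
B=np.array([[75,100],[75,-100],[-75,-100],[-75,100]])@M.T+[431.5,-380]
P=proj(C,np.c_[B,np.full(4,18)])
cv2.polylines(im,[P.astype(int)],True,(0,255,0),1)
cv2.imwrite('pics/w3.png',im)"
```

```text
t 4.42 tcp [ 427.3 -383.7  195.3] head 15.4 tilt 0.28 F [-0.3  0.8 -1.7] w 50.9 q [-0.93  0.34  1.56  0.    1.24  0.37]
  travel [ 0.43 -0.25 13.53] yaw -0.004 dist 13.5
```

View pics/w3.png

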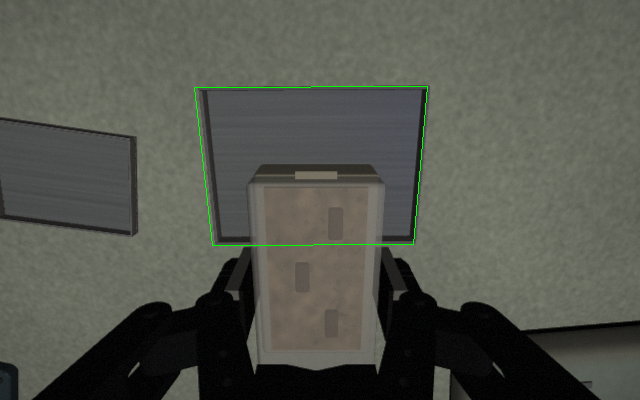

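{"api": "send_rows", "payload": {"targets": [{"hand": 0.3,"travel": [0.1,0,1.5],"yaw": 0},{"hand": 0.3,"travel": [0.3,-0.2,4.5],"yaw": 0},{"hand": 0.3,"travel": [0.4,-0.2,7.5],"yaw": 0},{"hand": 0.3,"travel": [0.4,-0.2,10.5],"yaw": 0},{"hand": 0.3,"travel": [0.4,-0.2,13],"yaw": 0},{"hand": 0.3,"travel": [0.4,-0.2,14.8],"yaw": 0},{"hand": 0.3,"travel": [0.4,-0.2,15.8],"yaw": 0},{"hand": 0.3,"travel": [0.4,-0.2,16.2],"yaw": 0},{"hand": 0.3,"travel": [0.4,-0.2,16.4],"yaw": 0},{"hand": 0.3,"travel": [0.4,-0.2,16.5],"yaw": 0},{"hand": 0.3,"travel": [0.4,-0.2,16.5],"yaw": 0}]}}

```text
time_s: 5.38
tcp_pos: [432.7, -379.4, 31.7]
eef_rot: [0.0, 0.991, 0.135, 0.003]
ft_force: [1.3, -0.4, -0.4]
width: 51.7
```

```bash
python3 -c "
from h import *
plan([431.5,-380,29],15.6)"
```

```text
t 5.38 tcp [ 432.7 -379.4   31.7] head 15.51 tilt 0.36 F [ 1.3 -0.4 -0.4] w 51.7 q [-0.92  0.53  1.72  0.01  0.89  0.38]
  travel [-0.14  0.02  0.27] yaw -0.002 dist 0.3
```

Creep 3 mm, then open.

{"api": "send_rows", "payload": {"targets": [{"hand": 0.3,"travel": [0,0,0.15],"yaw": 0},{"hand": 0.3,"travel": [0,0,0.3],"yaw": 0},{"hand": 0.3,"travel": [0,0,0.3],"yaw": 0},{"hand": 0.85,"travel": [0,0,0.2],"yaw": 0},{"hand": 0.85,"travel": [0,0,0.2],"yaw": 0},{"hand": 0.85,"travel": [0,0,0.1],"yaw": 0},{"hand": 0.85,"travel": [0,0,0],"yaw": 0},{"hand": 0.85,"travel": [0,0,-2],"yaw": 0},{"hand": 0.85,"travel": [0,0,-5],"yaw": 0},{"hand": 0.85,"travel": [0,0,-8],"yaw": 0},{"hand": 0.85,"travel": [0,0,-12],"yaw": 0},{"hand": 0.85,"travel": [0,0,-15],"yaw": 0}]}}

```text
time_s: 6.38
tcp_pos: [432.0, -379.7, 184.5]
eef_rot: [0.001, 0.991, 0.135, 0.004]
ft_force: [1.2, -1.2, -0.5]
width: 72.5
```

```bash
python3 -c "
from h import *
plan([650,130,200],51)
C=cam('wrist')
im=get_image('wrist')[:,:,::-1].copy()
cv2.imwrite('pics/w4.png',im);cv2.imwrite('pics/top4.png',get_image('top')[:,:,::-1])"
```

```text
t 6.38 tcp [ 432.  -379.7  184.5] head 15.51 tilt 0.42 F [ 1.2 -1.2 -0.5] w 72.5 q [-0.92  0.35  1.57  0.01  1.22  0.38]
  travel [ 34.65 -43.28  -1.46] yaw -0.619 dist 55.5
```

View pics/w4.png

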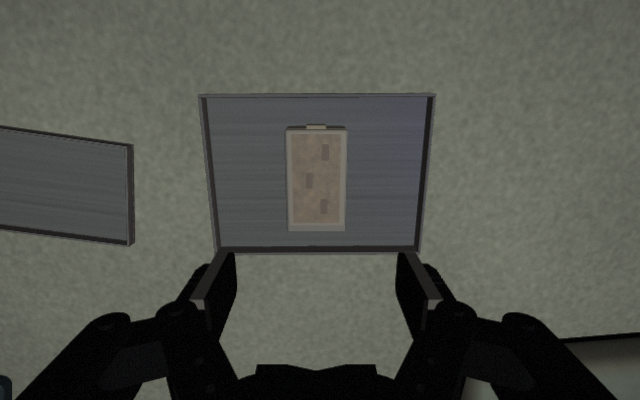

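View pics/top4.png

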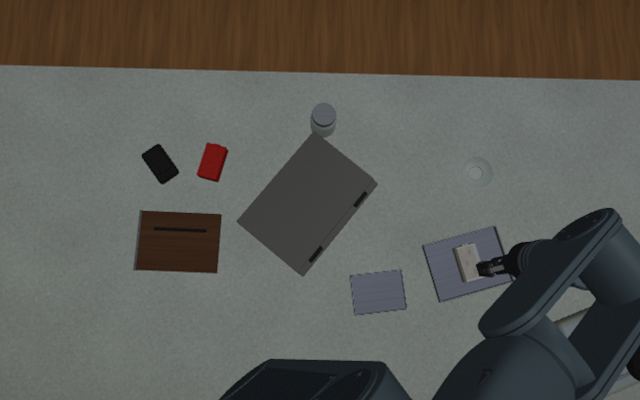

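{"api": "send_rows", "payload": {"targets": [{"hand": 0.85,"travel": [1,-1.2,0],"yaw": 0},{"hand": 0.5,"travel": [3,-3.7,-0.5],"yaw": -0.06},{"hand": 0,"travel": [5.4,-6.7,-1],"yaw": -0.12},{"hand": 0,"travel": [8,-10,-1.4],"yaw": -0.2},{"hand": 0,"travel": [10.5,-13.1,-1.4],"yaw": -0.3},{"hand": 0,"travel": [13,-16.2,-1.4],"yaw": -0.4},{"hand": 0,"travel": [15.5,-19.3,-1.4],"yaw": -0.5},{"hand": 0,"travel": [18,-22.4,-1.4],"yaw": -0.6},{"hand": 0,"travel": [20.5,-25.5,-1.4],"yaw": -0.62},{"hand": 0,"travel": [23,-28.6,-1.4],"yaw": -0.62},{"hand": 0,"travel": [25.5,-31.7,-1.4],"yaw": -0.62},{"hand": 0,"travel": [28,-34.8,-1.4],"yaw": -0.62}]}}

```text
time_s: 7.48
tcp_pos: [609.9, 31.2, 199.2]
eef_rot: [0.006, 0.902, 0.431, 0.003]
ft_force: [1.0, -1.0, -1.1]
width: 0.1
```

```bash
python3 -c "
from h import *
plan([655,132,200],51)"
```

```text
t 7.48 tcp [609.9  31.2 199.2] head 51.06 tilt 0.79 F [ 1.  -1.  -1.1] w 0.1 q [-0.13  0.4   1.46 -0.01  1.27  0.55]
  travel [10.67 -2.82 -0.12] yaw 0.001 dist 11.0
```

{"api": "send_rows", "payload": {"targets": [{"hand": 0,"travel": [3,-0.8,0],"yaw": 0},{"hand": 0,"travel": [6,-1.6,0],"yaw": 0},{"hand": 0,"travel": [9,-2.4,0],"yaw": 0},{"hand": 0,"travel": [10.7,-2.8,-0.1],"yaw": 0},{"hand": 0,"travel": [10.7,-2.8,-0.1],"yaw": 0},{"hand": 0,"travel": [10.7,-2.8,-0.1],"yaw": 0},{"hand": 0,"travel": [10.7,-2.8,-0.1],"yaw": 0}]}}

```text
time_s: 8.07
tcp_pos: [654.3, 132.1, 198.5]
eef_rot: [0.006, 0.902, 0.431, 0.002]
ft_force: [-0.9, -0.6, 0.3]
width: -0.5
```

```bash
python3 -c "
from h import *
plan([653,130.0,97],51)
C=cam('wrist')
im=get_image('wrist')[:,:,::-1].copy()
cv2.imwrite('pics/w5raw.png',im)
u=np.array([np.cos(np.radians(51)),np.sin(np.radians(51))]);v=np.array([u[1],-u[0]])
E=np.array([635.1,107.7])
for a in(-145,-45,0,45,145):
    p=proj(C,[*(E+v*a),98.5])[0]; print(p.round(0)); 
    if abs(p[0])<2000: cv2.circle(im,tuple(int(t) for t in p),3,(0,255,0),-1)
cv2.imwrite('pics/w5.png',im)"
```

```text
t 8.07 tcp [654.3 132.1 198.5] head 51.08 tilt 0.71 F [-0.9 -0.6  0.3] w -0.5 q [ 0.04  0.5   1.3  -0.01  1.33  0.72]
  travel [-0.23 -0.09 10.15] yaw 0.001 dist 10.2
[116. 243.]
[252. 243.]
[313. 242.]
[374. 242.]
[508. 241.]
```

View pics/w5.png

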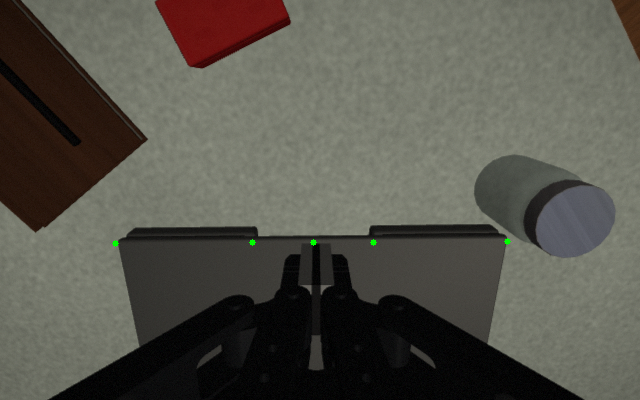

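{"api": "send_rows", "payload": {"targets": [{"hand": 0,"travel": [0,0,2],"yaw": 0},{"hand": 0,"travel": [-0.1,-0.1,5],"yaw": 0},{"hand": 0,"travel": [-0.2,-0.1,8],"yaw": 0},{"hand": 0,"travel": [-0.3,-0.1,9.6],"yaw": 0},{"hand": 0,"travel": [-0.4,-0.1,10.1],"yaw": 0},{"hand": 0,"travel": [-0.4,-0.1,10.1],"yaw": 0},{"hand": 0,"travel": [-0.4,-0.1,10.1],"yaw": 0}]}}

```text
time_s: 8.7
tcp_pos: [652.6, 127.3, 98.9]
eef_rot: [0.006, 0.903, 0.43, 0.003]
ft_force: [-0.3, 0.0, -0.5]
width: -0.1
```

```bash
python3 -c "
from h import *
plan([648.5-5,124.3-6,97],51)
cv2.imwrite('pics/w6.png',get_image('wrist')[:,:,::-1])
cv2.imwrite('pics/s6.png',get_image('scene')[:,:,::-1][100:300,220:460])"
```

```text
t 8.7 tcp [652.6 127.3  98.9] head 50.96 tilt 0.78 F [-0.3  0.  -0.5] w -0.1 q [ 0.03  0.58  1.43 -0.01  1.13  0.72]
  travel [-1.27 -0.14  0.19] yaw -0.001 dist 1.3
```

View pics/w6.png

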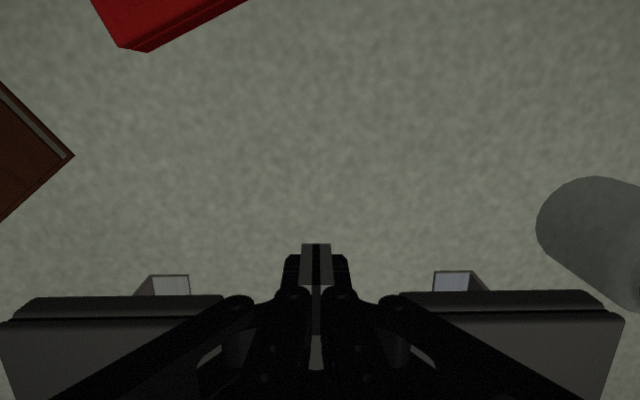

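{"api": "send_rows", "payload": {"targets": [{"hand": 0,"travel": [-0.5,0,0.1],"yaw": 0},{"hand": 0,"travel": [-1.0,0,0.1],"yaw": 0},{"hand": 0,"travel": [-1.2,0,0.1],"yaw": 0},{"hand": 0,"travel": [-1.35,0,0.1],"yaw": 0},{"hand": 0,"travel": [-1.5,0,0.1],"yaw": 0},{"hand": 0,"travel": [-1.5,0,0.1],"yaw": 0}]}}

```text
time_s: 9.3
tcp_pos: [645.3, 117.4, 99.9]
eef_rot: [0.006, 0.903, 0.43, 0.006]
ft_force: [3.2, 5.2, 0.7]
width: -0.0
```

{"api": "send_rows", "payload": {"targets": [{"hand": 0,"travel": [-0.4,0,0],"yaw": 0},{"hand": 0,"travel": [-0.8,0,0],"yaw": 0},{"hand": 0,"travel": [-0.8,0,0],"yaw": 0}]}}

```text
time_s: 9.55
tcp_pos: [645.1, 117.1, 101.8]
eef_rot: [0.005, 0.903, 0.43, 0.014]
ft_force: [13.7, 20.6, -3.9]
width: -0.1
```

{"api": "send_rows", "payload": {"targets": [{"hand": 0,"travel": [-0.8,0,-0.3],"yaw": 0},{"hand": 0,"travel": [-0.8,0,-0.6],"yaw": 0},{"hand": 0,"travel": [-0.8,0,-1.0],"yaw": 0},{"hand": 0,"travel": [-0.8,0,-1.5],"yaw": 0}]}}

```text
time_s: 9.88
tcp_pos: [644.3, 116.2, 118.6]
eef_rot: [0.004, 0.903, 0.43, 0.021]
ft_force: [12.4, 17.9, -2.6]
width: 0.1
```

```bash
python3 -c "
from h import *
plan([648.5-5,124.3-6,97],51)
cv2.imwrite('pics/w7.png',get_image('wrist')[:,:,::-1])
cv2.imwrite('pics/s7.png',cv2.resize(get_image('scene')[:,:,::-1][100:300,240:460],None,fx=3,fy=3))"
```

```text
t 9.88 tcp [644.3 116.2 118.6] head 50.99 tilt 2.46 F [12.4 17.9 -2.6] w 0.1 q [0.   0.52 1.47 0.01 1.11 0.68]
  travel [ 0.03 -0.25  2.16] yaw -0.0 dist 2.2
```

View pics/w7.png

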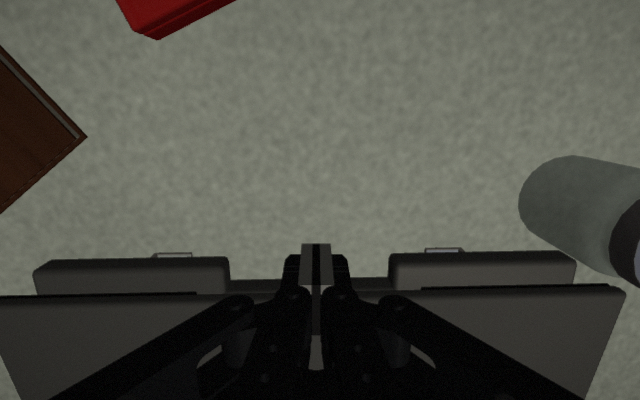

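View pics/s7.png

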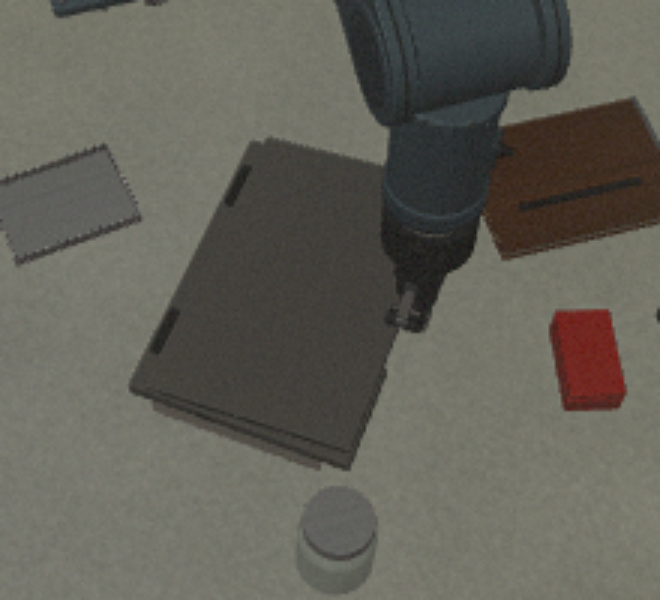

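```bash
cat >> h.py <<'E'
u3=np.array([np.cos(np.radians(51)),np.sin(np.radians(51)),0]); H=np.array([514,-41.5,91.5]); Z=np.array([0,0,1.])
def arc(th0,ths,press):
    s=telemetry.state(); M=R.from_quat(s['eef_rot'],scalar_first=True).as_matrix(); L=194.5
    print('zaxis along u',M[:,2]@u3,'tcp u',(s['tcp_pos']-H)@u3,'h',s['tcp_pos'][2]-91.5,'lat',(s['tcp_pos']-H)@np.array([u3[1],-u3[0],0]),'F u',s['ft_force']@u3,s['ft_force'][2],'head',np.degrees(np.arctan2(M[1,0],M[0,0])))
    for th in ths:
        d=L*(np.cos(th)-np.cos(th0))*u3+L*(np.sin(th)-np.sin(th0))*Z-press*u3
        print(round(th,2),(M.T@d/10).round(2))
E
python3 -c "
from h import *
arc(0.095,np.arange(0.1,.71,.055),8)"
```

```text
zaxis along u 0.03517887697648994 tcp u 204.4799309321006 h 28.08370850422395 lat 2.0712433368963747 F u 20.657244596694667 3.5450387573654676 head 50.993959271819556
0.1 [-0.81  0.   -0.13]
0.16 [-0.9   0.03 -1.19]
0.21 [-1.06  0.06 -2.25]
0.26 [-1.28  0.08 -3.3 ]
0.32 [-1.55  0.11 -4.33]
0.38 [-1.88  0.13 -5.35]
0.43 [-2.26  0.16 -6.34]
0.48 [-2.7   0.18 -7.32]
0.54 [-3.19  0.21 -8.27]
0.6 [-3.73  0.23 -9.19]
0.65 [ -4.33   0.25 -10.08]
0.7 [ -4.97   0.27 -10.94]
```

{"api": "send_rows", "payload": {"targets": [{"hand": 0,"travel": [-0.8,0,-0.3],"yaw": 0},{"hand": 0,"travel": [-0.9,0.03,-1.2],"yaw": 0},{"hand": 0,"travel": [-1.06,0.06,-2.2],"yaw": 0},{"hand": 0,"travel": [-1.3,0.08,-3.3],"yaw": 0},{"hand": 0,"travel": [-1.55,0.1,-4.3],"yaw": 0},{"hand": 0,"travel": [-1.9,0.13,-5.3],"yaw": 0},{"hand": 0,"travel": [-2.25,0.15,-6.3],"yaw": 0},{"hand": 0,"travel": [-2.7,0.18,-7.3],"yaw": 0},{"hand": 0,"travel": [-3.2,0.2,-8.3],"yaw": 0},{"hand": 0,"travel": [-3.7,0.2,-9.2],"yaw": 0},{"hand": 0,"travel": [-4.3,0.25,-10.1],"yaw": 0},{"hand": 0,"travel": [-4.9,0.25,-10.9],"yaw": 0}]}}

```text
time_s: 10.98
tcp_pos: [613.6, 77.9, 229.7]
eef_rot: [0.004, 0.902, 0.431, 0.026]
ft_force: [6.5, 9.0, 3.3]
width: -0.3
```

```bash
python3 -c "
from h import *
arc(0.7,[.7],0)
cv2.imwrite('pics/w8.png',get_image('wrist')[:,:,::-1])
cv2.imwrite('pics/s8.png',cv2.resize(get_image('scene')[:,:,::-1][100:300,240:460],None,fx=3,fy=3))"
```

```text
zaxis along u 0.04420955259309232 tcp u 155.465074547761 h 138.20731431996103 lat 2.2326926779811145 F u 11.068996489507034 3.2508890552575753 head 51.069779206595356
0.7 [0. 0. 0.]
```

View pics/w8.png

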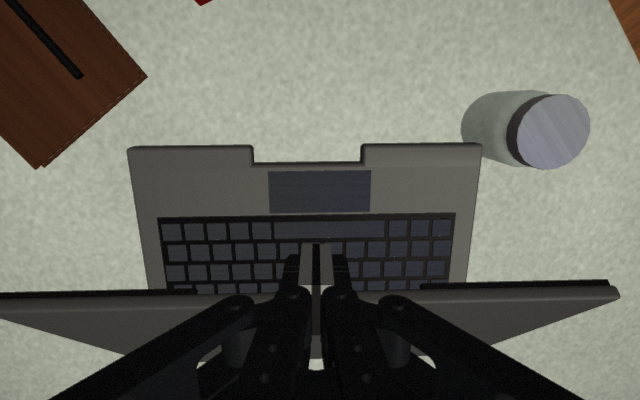

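View pics/s8.png

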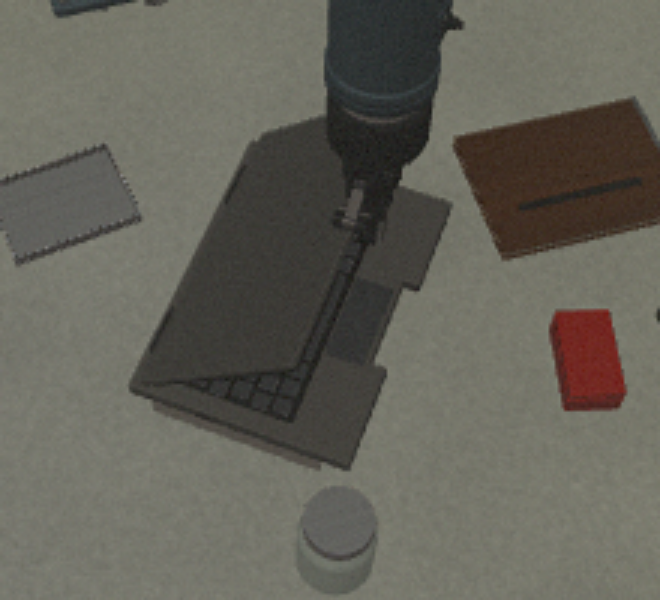

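```bash
cat >> h.py <<'E'
def rows(L):
    s=telemetry.state(); M=R.from_quat(s['eef_rot'],scalar_first=True).as_matrix()
    v=np.array([u3[1],-u3[0],0])
    lat=(s['tcp_pos']-H)@v
    for uu,h in L:
        p=H+u3*uu+v*lat+Z*h; print((M.T@(p-s['tcp_pos'])/10).round(2),uu.round(1),h.round(1))
E
python3 -c "
from h import *
ths=np.linspace(.78,1.5,12)
rows([(194.5*np.cos(t)+11.5-6, min(182,max(138,194.5*np.sin(t)+10-(t-.72)*27))) for t in ths])"
```

```text
[-1.02  0.02 -0.66] 143.8 145.2
[-1.92  0.04 -1.4 ] 134.5 152.2
[-2.87  0.06 -2.08] 124.7 158.5
[-3.87  0.08 -2.69] 114.4 164.2
[-4.93  0.09 -3.24] 103.7 169.2
[-6.03  0.11 -3.71] 92.5 173.5
[-7.17  0.12 -4.12] 80.9 177.1
[-8.34  0.13 -4.45] 69.0 179.8
[-9.55  0.14 -4.7 ] 56.8 181.8Traceback (most recent call last):
  File "<string>", line 4, in <module>
    rows([(194.5*np.cos(t)+11.5-6, min(182,max(138,194.5*np.sin(t)+10-(t-.72)*27))) for t in ths])
    ~~~~^^^^^^^^^^^^^^^^^^^^^^^^^^^^^^^^^^^^^^^^^^^^^^^^^^^^^^^^^^^^^^^^^^^^^^^^^^^^^^^^^^^^^^^^^^
  File "h.py", line 40, in rows
    p=H+u3*uu+v*lat+Z*h; print((M.T@(p-s['tcp_pos'])/10).round(2),uu.round(1),h.round(1))
                                                                              ^^^^^^^
AttributeError: 'int' object has no attribute 'round'
```

{"api": "send_rows", "payload": {"targets": [{"hand": 0,"travel": [-1.0,0,-0.7],"yaw": 0},{"hand": 0,"travel": [-1.9,0.05,-1.4],"yaw": 0},{"hand": 0,"travel": [-2.9,0.05,-2.1],"yaw": 0},{"hand": 0,"travel": [-3.9,0.1,-2.7],"yaw": 0},{"hand": 0,"travel": [-4.9,0.1,-3.2],"yaw": 0},{"hand": 0,"travel": [-6,0.1,-3.7],"yaw": 0},{"hand": 0,"travel": [-7.2,0.1,-4.1],"yaw": 0},{"hand": 0,"travel": [-8.3,0.13,-4.4],"yaw": 0},{"hand": 0,"travel": [-9.5,0.14,-4.6],"yaw": 0},{"hand": 0,"travel": [-10.7,0.15,-4.7],"yaw": 0},{"hand": 0,"travel": [-11.9,0.15,-4.8],"yaw": 0},{"hand": 0,"travel": [-13.2,0.15,-4.8],"yaw": 0}]}}

```text
time_s: 12.08
tcp_pos: [528.6, -27.8, 273.3]
eef_rot: [0.005, 0.902, 0.43, 0.026]
ft_force: [2.4, 2.0, 1.8]
width: 0.2
```

```bash
python3 -c "
from h import *
arc(0.7,[.7],0)
cv2.imwrite('pics/w9.png',get_image('wrist')[:,:,::-1])
cv2.imwrite('pics/s9.png',cv2.resize(get_image('scene')[:,:,::-1][80:280,220:440],None,fx=3,fy=3))"
```

```text
zaxis along u 0.04371578315896 tcp u 19.83137413591913 h 181.78366132250233 lat 2.711361830162333 F u 3.0548187918846783 1.7702665075377864 head 51.056055038168495
0.7 [0. 0. 0.]
```

View pics/w9.png

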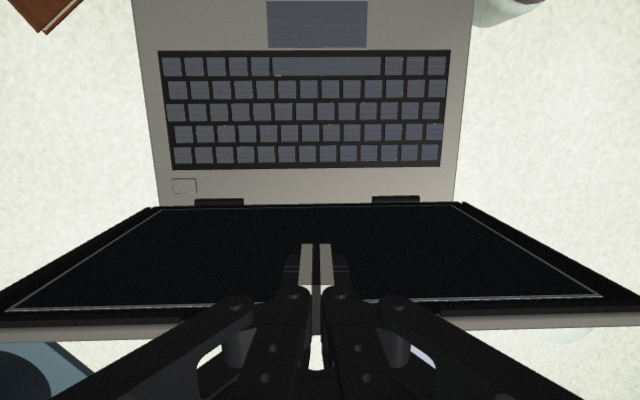

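View pics/s9.png

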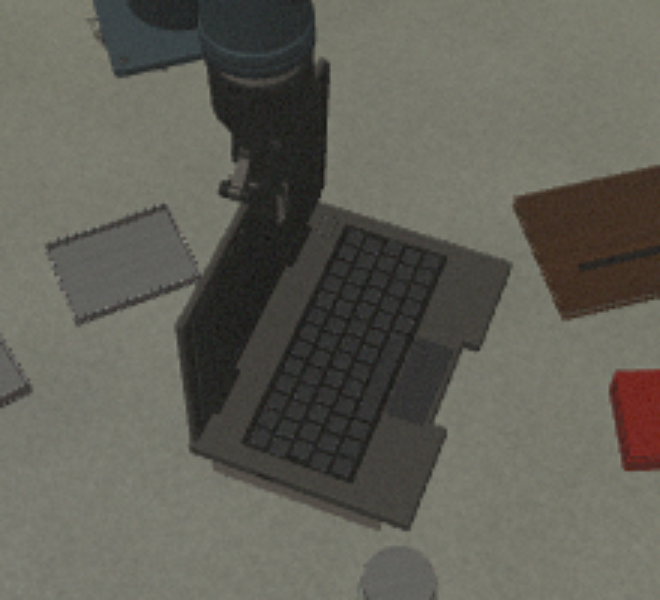

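```bash
python3 -c "
from h import *
rows([(np.float64(a),np.float64(b)) for a,b in [(10,179),(0,176),(-10,173),(-20,170),(-26,167)]])"
```

```text
[-0.82 -0.    0.15] 10.0 179.0
[-1.83 -0.01  0.41] 0.0 176.0
[-2.84 -0.02  0.67] -10.0 173.0
[-3.85 -0.02  0.93] -20.0 170.0
[-4.46 -0.03  1.2 ] -26.0 167.0
```

{"api": "send_rows", "payload": {"targets": [{"hand": 0,"travel": [-0.8,0,0.2],"yaw": 0},{"hand": 0,"travel": [-1.4,0,0.3],"yaw": 0},{"hand": 0,"travel": [-2,0,0.5],"yaw": 0},{"hand": 0,"travel": [-2.6,0,0.6],"yaw": 0},{"hand": 0,"travel": [-3.2,0,0.8],"yaw": 0},{"hand": 0,"travel": [-3.8,0,0.9],"yaw": 0},{"hand": 0,"travel": [-4.2,0,1.1],"yaw": 0},{"hand": 0,"travel": [-4.4,0,1.2],"yaw": 0},{"hand": 0,"travel": [-4.4,0,1.2],"yaw": 0},{"hand": 0,"travel": [-4.4,0,1.2],"yaw": 0}]}}

```text
time_s: 13.02
tcp_pos: [499.4, -63.2, 258.0]
eef_rot: [0.004, 0.903, 0.429, 0.024]
ft_force: [-0.8, 0.0, -0.4]
width: -0.2
```

```bash
python3 -c "
from h import *
arc(0.7,[.7],0)
cv2.imwrite('pics/w10.png',get_image('wrist')[:,:,::-1])"
```

```text
zaxis along u 0.03943518585439995 tcp u -26.04128058577638 h 166.5110777278192 lat 2.2707334748060815 F u -0.4609217834357928 -0.412702197654586 head 50.90909533505691
0.7 [0. 0. 0.]
```

View pics/w10.png

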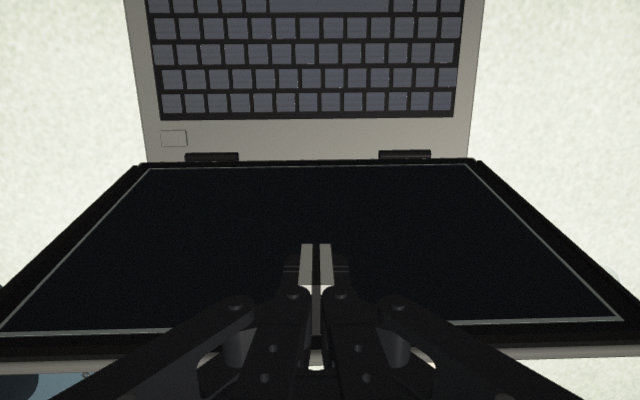

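```bash
cat >> h.py <<'E'
def lidang(C,px,rad=194.5):
    K,o,M=C; d=M@np.linalg.inv(K)@np.array([*px,1.]); a=np.array([(o-H)@u3,o[2]-H[2]]); b=np.array([d@u3,d[2]])
    rr=np.roots([b@b,2*a@b,a@a-rad**2]); 
    out=[]
    for t in rr:
        if abs(np.imag(t))<1e-9:
            p=o+np.real(t)*d; out.append((np.degrees(np.arctan2(p[2]-H[2],(p-H)@u3)).round(1),((p-H)@np.array([u3[1],-u3[0],0])).round(1)))
    return out
E
python3 -c "
from h import *
im=cv2.imread('pics/w10.png')
for x in (60,110,560,600): print(x,[int(v) for v in im[330:375:1,x].mean(1)])
t=get_image('top')[:,:,::-1]; cv2.imwrite('pics/top10raw.png',t)
cv2.imwrite('pics/top10.png',cv2.resize(t[120:300,220:400],None,fx=3.3,fy=3.3))
"
```

```text
60 [39, 73, 77, 80, 92, 55, 22, 8, 11, 7, 16, 14, 9, 11, 9, 14, 14, 13, 16, 13, 20, 15, 14, 15, 13, 19, 24, 25, 26, 29, 35, 69, 80, 92, 98, 99, 103, 108, 107, 105, 104, 105, 96, 98, 113]
110 [80, 83, 82, 85, 36, 13, 10, 8, 10, 10, 7, 9, 14, 13, 14, 19, 17, 16, 10, 16, 19, 16, 15, 14, 22, 26, 27, 28, 25, 55, 80, 89, 97, 76, 34, 20, 16, 15, 18, 16, 17, 17, 17, 19, 18]
560 [14, 9, 11, 17, 14, 15, 16, 19, 15, 14, 10, 17, 27, 25, 28, 30, 36, 69, 85, 96, 99, 106, 112, 114, 110, 112, 108, 107, 120, 211, 224, 224, 225, 226, 226, 227, 228, 227, 228, 227, 228, 229, 226, 221, 218]
600 [13, 15, 19, 16, 12, 19, 15, 14, 13, 15, 18, 27, 26, 26, 26, 42, 72, 86, 94, 100, 102, 112, 111, 109, 108, 106, 104, 148, 216, 227, 226, 223, 221, 219, 222, 226, 223, 220, 222, 225, 222, 221, 221, 224, 225]
```

View pics/top10.png

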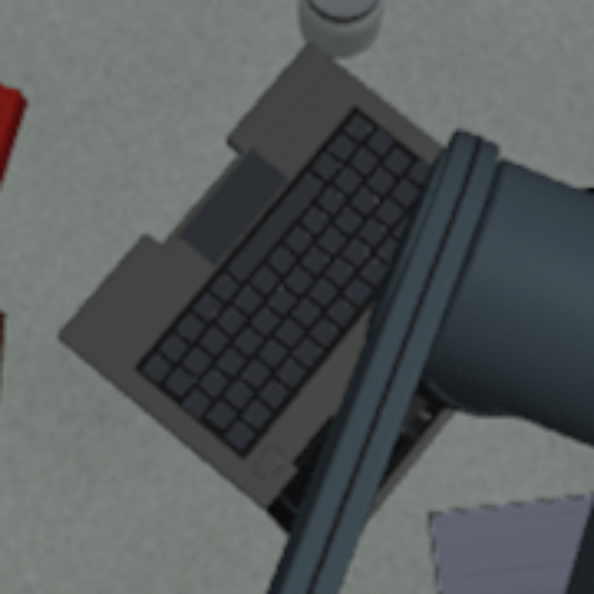

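```bash
python3 -c "
from h import *
C=cam('wrist')
for p in ((60,355),(60,361),(600,341),(600,346)): print(p,lidang(C,p))
for p in ((60,374),(600,356.5)): print('outer',p,lidang(C,p,np.hypot(194.5,7)))
# check of hinge line & front: project button
v=np.array([u3[1],-u3[0],0]); print('button',proj(C,H+17*u3-117*v-[0,0,.5]).round(1))
"
```

```text
(60, 355) [(np.float64(177.0), np.float64(-246.7)), (np.float64(101.9), np.float64(-90.6))]
(60, 361) [(np.float64(174.3), np.float64(-240.4)), (np.float64(102.9), np.float64(-91.8))]
(600, 341) [(np.float64(177.8), np.float64(304.4)), (np.float64(101.6), np.float64(110.4))]
(600, 346) [(np.float64(175.5), np.float64(297.7)), (np.float64(102.5), np.float64(111.5))]
outer (60, 374) [(np.float64(168.6), np.float64(-226.5)), (np.float64(105.2), np.float64(-94.5))]
outer (600, 356.5) [(np.float64(170.7), np.float64(283.3)), (np.float64(104.3), np.float64(114.1))]
button [[170.6 138.6]]
```

{"api": "send_rows", "payload": {"targets": [{"hand": 0,"travel": [-0.3,0,0],"yaw": 0},{"hand": 0,"travel": [-0.6,0,0],"yaw": 0},{"hand": 0,"travel": [-0.9,0,0],"yaw": 0},{"hand": 0,"travel": [-1.1,0,0],"yaw": 0},{"hand": 0,"travel": [-1.1,0,0],"yaw": 0},{"hand": 0,"travel": [-1.1,0,0],"yaw": 0}]}}

```text
time_s: 13.62
tcp_pos: [492.3, -71.7, 257.7]
eef_rot: [0.004, 0.903, 0.429, 0.024]
ft_force: [0.6, 0.5, -0.7]
width: 0.3
```

```bash
python3 -c "
from h import *
arc(0.7,[.7],0)
C=cam('wrist');im=get_image('wrist')[:,:,::-1];cv2.imwrite('pics/w11.png',im)
for x in (60,600): print(x,[int(v) for v in im[330:385:1,x].mean(1)])
"
```

```text
zaxis along u 0.03925321159664676 tcp u -37.10493389736465 h 166.15005814704813 lat 2.1529272742881775 F u 0.7513192144145154 -0.7325096653049057 head 50.9098699411055
0.7 [0. 0. 0.]
60 [85, 108, 47, 10, 12, 10, 11, 11, 9, 13, 15, 9, 9, 11, 14, 14, 19, 16, 17, 17, 18, 14, 17, 27, 23, 28, 29, 37, 76, 87, 93, 101, 103, 104, 106, 104, 103, 101, 99, 108, 111, 111, 112, 113, 111, 111, 110, 110, 110, 111, 111, 111, 111, 109, 109]
600 [16, 14, 15, 17, 11, 14, 18, 17, 19, 26, 26, 26, 34, 72, 87, 97, 101, 105, 108, 111, 109, 107, 102, 115, 210, 222, 219, 219, 222, 229, 231, 225, 223, 221, 223, 222, 221, 221, 224, 226, 222, 224, 227, 224, 225, 225, 221, 223, 226, 223, 219, 220, 218, 212, 216]
```

View pics/w11.png

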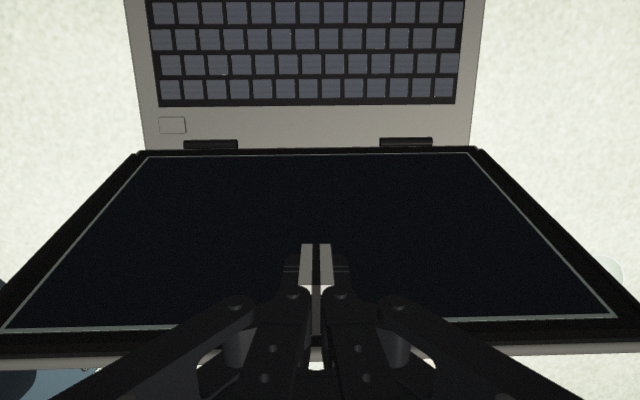

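```bash
python3 -c "
from h import *
C=cam('wrist')
for p in ((60,353),(60,358),(600,339),(600,343)): print(p,lidang(C,p))
v=np.array([u3[1],-u3[0],0]); print('button pred',proj(C,H+17*u3-117*v-[0,0,.5]).round(1))
im=cv2.imread('pics/w11.png'); cv2.imwrite('pics/w11z.png',cv2.resize(im[95:165,140:250],None,fx=6,fy=6,interpolation=cv2.INTER_CUBIC))
p=toplane(C,[172,125],91)[0]; print(p,'u',(p-H)@u3,'v',(p-H)@v)
rows([(np.float64(a),np.float64(b)) for a,b in [(0,166),(60,166)]])
"
```

```text
(60, 353) [(np.float64(173.5), np.float64(-236.1)), (np.float64(105.8), np.float64(-92.9))]
(60, 358) [(np.float64(171.2), np.float64(-230.6)), (np.float64(106.8), np.float64(-94.2))]
(600, 339) [(np.float64(174.4), np.float64(291.3)), (np.float64(105.5), np.float64(112.9))]
(600, 343) [(np.float64(172.5), np.float64(285.6)), (np.float64(106.2), np.float64(114.1))]
button pred [[168.9 125.1]]
[435.8571824   43.79542341  91.        ] u 17.110125303097522 v -114.40652433085279
[ 3.71 -0.01  0.16] 0.0 166.0
[ 9.7  -0.02  0.4 ] 60.0 166.0
```

View pics/w11z.png

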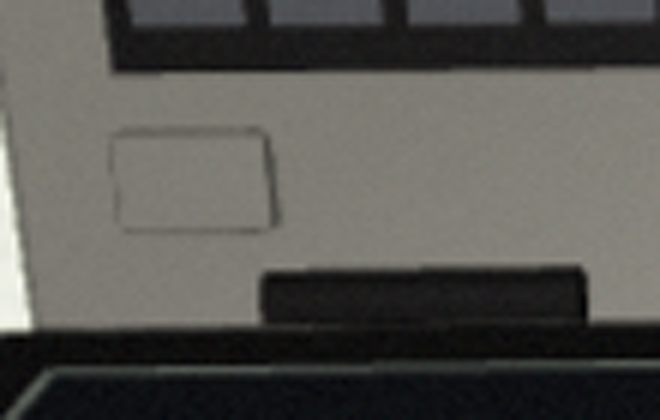

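```bash
python3 -c "
import numpy as np
D=np.array([(.2594,1.5361,549.5,247.5),(.12,1.73,468.9,238.1),(.26,1.58,544.8,229.6),(.36,1.71,545.3,124.6),(.34,1.56,574.2,195.3),(.53,1.72,575.8,31.7),(.50,1.30,667.5,198.5),(.58,1.43,664.9,98.9)])
A=[];b=[]
for q2,q3,r,z in D:
    f=q2+q3
    # x: L1 s2, L1b c2, L2 sf, L2b cf, a, ; z
    A.append([np.sin(q2),np.sin(f),np.cos(f),1,0]);b.append(r)
    A.append([np.cos(q2),np.cos(f),-np.sin(f),0,1]);b.append(z)
x,res,rk,sv=np.linalg.lstsq(np.array(A),np.array(b),rcond=None);print(x.round(0),(np.array(A)@x-b).round(1))
"
python3 -c "
from h import *
C=cam('wrist');v=np.array([u3[1],-u3[0],0])
for px in ((160,106),(183,143),(183,150)):
  p=toplane(C,px,89)[0];print(px,'u',(p-H)@u3,'v',(p-H)@v)
a=H+52.2*u3-148.7*v; print('press centre',a)
plan([*(H+52.2*u3-148.7*v)[:2],257],6)
"
```

```text
[ 528.  425.   55.   13. -115.] [ 1.  -0.1  0.8  1.5 -0.9 -0.   0.6  3.1 -0.7 -1.6  0.4 -0.6  0.1  0.1
 -1.2 -2.4]
(160, 106) u 32.76032738741249 v -123.33257287299463
(183, 143) u 1.539695808902605 v -107.53373038598063
(183, 150) u -4.56343678909388 v -108.20443017290006
press centre [431.28891994  92.64696134  91.5       ]
t 13.67 tcp [492.4 -71.7 257.7] head 50.92 tilt 2.74 F [-0.1 -0.1 -0.8] w -0.1 q [-0.39  0.13  1.67  0.03  1.3   0.29]
  travel [  8.9  -15.11   0.  ] yaw 0.784 dist 17.5
```

{"api": "send_rows", "payload": {"targets": [{"hand": 0,"travel": [2,0,0],"yaw": 0},{"hand": 0,"travel": [5,0,0],"yaw": 0},{"hand": 0,"travel": [7.5,-2,0],"yaw": 0},{"hand": 0.5,"travel": [8.9,-5,0],"yaw": 0.1},{"hand": 1,"travel": [8.9,-8,0],"yaw": 0.2},{"hand": 1,"travel": [8.9,-11,0],"yaw": 0.32},{"hand": 1,"travel": [8.9,-14,0],"yaw": 0.44},{"hand": 1,"travel": [8.9,-15.1,0],"yaw": 0.56},{"hand": 1,"travel": [8.9,-15.1,0],"yaw": 0.68},{"hand": 1,"travel": [8.9,-15.1,0],"yaw": 0.78},{"hand": 1,"travel": [8.9,-15.1,0],"yaw": 0.78},{"hand": 1,"travel": [8.9,-15.1,0],"yaw": 0.78}]}}

```text
time_s: 14.67
tcp_pos: [431.4, 92.3, 257.2]
eef_rot: [-0.005, 0.998, 0.056, 0.023]
ft_force: [-0.5, -0.1, 0.2]
width: 85.6
```

```bash
python3 -c "
from h import *
v=np.array([u3[1],-u3[0],0])
plan([*(H+52.2*u3-148.7*v)[:2],130],6)
cv2.imwrite('pics/w12.png',get_image('wrist')[:,:,::-1])
s=get_image('scene')[:,:,::-1]; cv2.imwrite('pics/s12.png',cv2.resize(s[0:280,140:500],None,fx=2,fy=2))
t=get_image('top')[:,:,::-1]; cv2.imwrite('pics/top12.png',cv2.resize(t[120:340,180:440],None,fx=2.5,fy=2.5))
"
```

```text
t 14.67 tcp [431.4  92.3 257.2] head 6.37 tilt 2.74 F [-0.5 -0.1  0.2] w 85.6 q [-0.05  0.02  1.79  0.02  1.28  1.4 ]
  travel [-0.61  0.06 12.71] yaw 0.006 dist 12.7
```

View pics/w12.png

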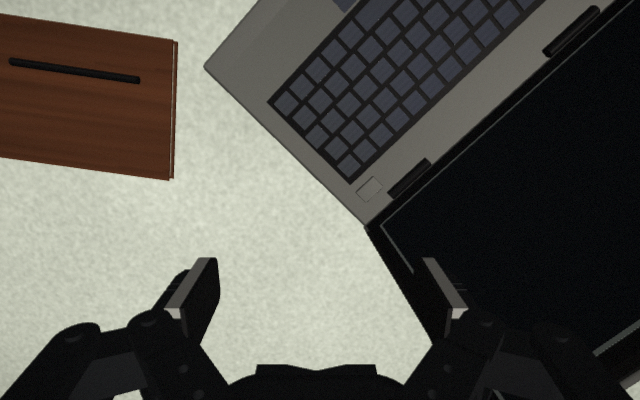

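View pics/s12.png

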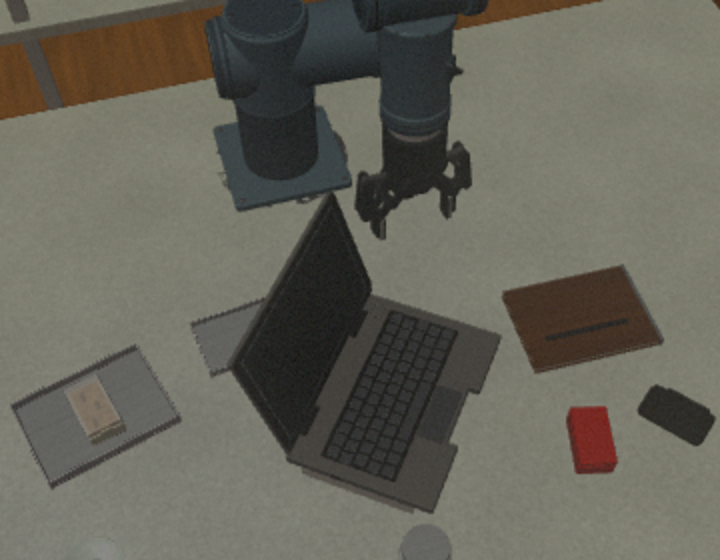

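View pics/top12.png

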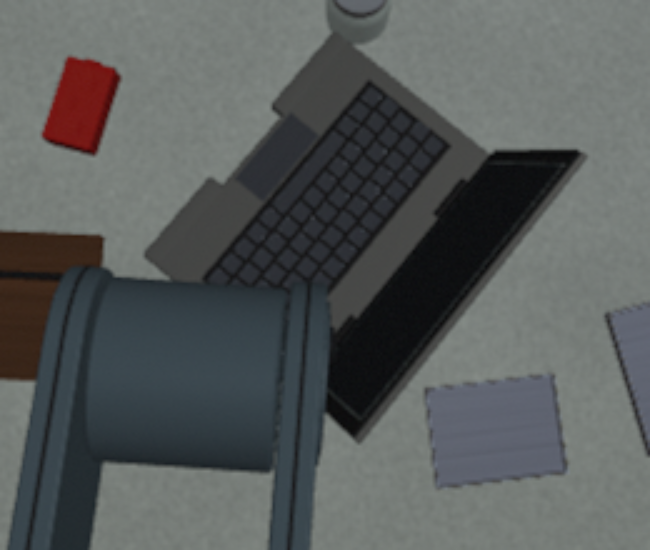

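```bash
python3 -c "
from h import *
v=np.array([u3[1],-u3[0],0]);C=cam('wrist')
p=toplane(C,[369,189],91)[0];print(p,'u',(p-H)@u3,'v',(p-H)@v)
T=cam('top')
for q in ((360,440),(583,153),(325,410),(575,150)):
  px=(np.array(q)+.5)/2.5-.5+[180,120]; print(q,lidang(T,px),lidang(T,px,np.hypot(194.5,7)))
im=cv2.imread('pics/w12.png'); cv2.imwrite('pics/w12z.png',cv2.resize(im[150:230,330:440],None,fx=6,fy=6,interpolation=cv2.INTER_CUBIC))
"
```

```text
[435.67923011  44.74718638  91.        ] u 17.73779504981298 v -115.14378308050163
(360, 440) [(np.float64(-117.2), np.float64(-150.7)), (np.float64(109.1), np.float64(-140.3))] [(np.float64(-117.2), np.float64(-150.7)), (np.float64(109.1), np.float64(-140.3))]
(583, 153) [(np.float64(-115.0), np.float64(261.3)), (np.float64(107.6), np.float64(145.0))] [(np.float64(-115.0), np.float64(261.3)), (np.float64(107.5), np.float64(144.9))]
(325, 410) [(np.float64(-101.7), np.float64(-150.7)), (np.float64(98.4), np.float64(-139.7))] [(np.float64(-101.7), np.float64(-150.7)), (np.float64(98.4), np.float64(-139.7))]
(575, 150) [(np.float64(-112.1), np.float64(259.4)), (np.float64(105.6), np.float64(142.2))] [(np.float64(-112.1), np.float64(259.4)), (np.float64(105.5), np.float64(142.1))]
```

View pics/w12z.png

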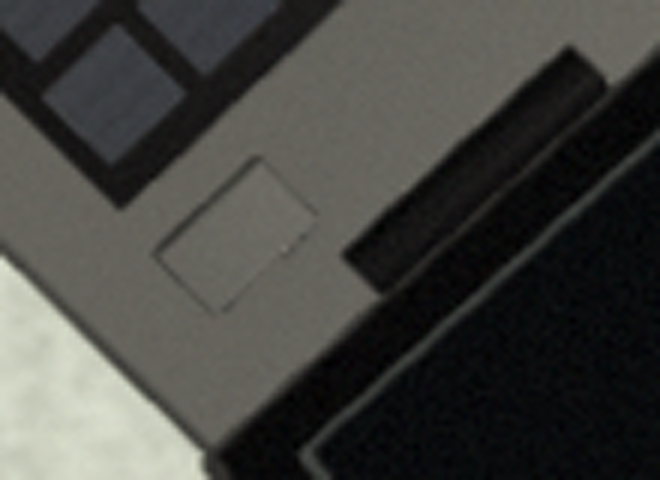

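```bash
python3 -c "
from h import *
c=camera_info('wrist');T=c['T_tool_cam'];K=cam('wrist')[0]
for z in (4,10,17):
  for px in ((424,258),(436,258),(444,317),(466,306),(218,258),(204,258)):
    d=T[:3,:3]@np.linalg.inv(K)@np.array([*px,1.]);p=T[:3,3]+d*(z-T[2,3])/d[2];print(z,px,p.round(1))
im=cv2.imread('pics/w12.png'); cv2.imwrite('pics/w12y.png',cv2.resize(im[240:340,400:520],None,fx=6,fy=6,interpolation=cv2.INTER_CUBIC))
"
```

```text
4 (424, 258) [ 9.6 47.2  4. ]
4 (436, 258) [ 9.6 52.4  4. ]
4 (444, 317) [-20.7  59.4   4. ]
4 (466, 306) [-14.8  68.7   4. ]
4 (218, 258) [  9.7 -41.5   4. ]
4 (204, 258) [  9.7 -47.5   4. ]
10 (424, 258) [ 6.3 49.4 10. ]
10 (436, 258) [ 6.3 54.8 10. ]
10 (444, 317) [-25.4  62.2  10. ]
10 (466, 306) [-19.2  71.9  10. ]
10 (218, 258) [  6.5 -43.4  10. ]
10 (204, 258) [  6.5 -49.7  10. ]
17 (424, 258) [ 2.5 52.  17. ]
17 (436, 258) [ 2.5 57.7 17. ]
17 (444, 317) [-30.9  65.4  17. ]
17 (466, 306) [-24.4  75.6  17. ]
17 (218, 258) [  2.6 -45.7  17. ]
17 (204, 258) [  2.6 -52.3  17. ]
```

View pics/w12y.png

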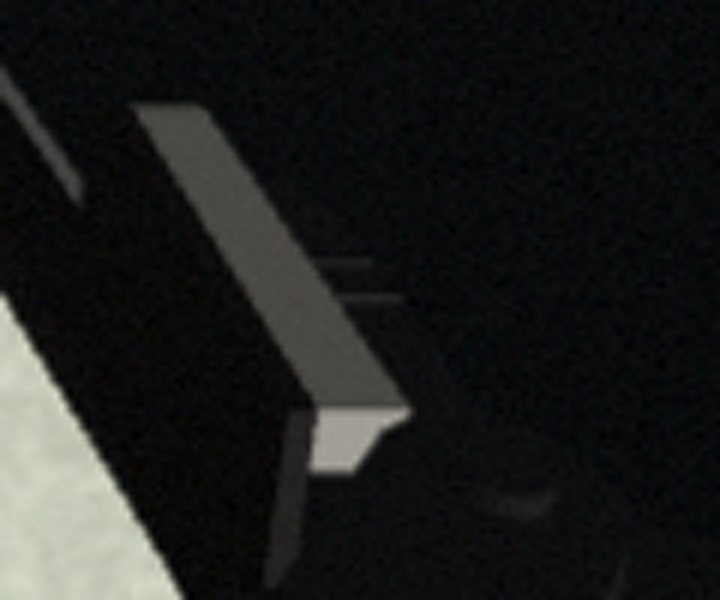

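```bash
python3 -c "
from h import *
s=telemetry.state(); M=R.from_quat(s['eef_rot'],scalar_first=True).as_matrix()
B=np.array([435.7,44.7,91])+u3*1.5
off=M@np.array([0,46.5,3]); print('off',off.round(1), 'other',(M@np.array([0,-46.5,3])).round(1))
plan(B-off+[0,0,12],None); plan(B-off,None)
"
```

```text
off [  5.3 -46.2  -3.4] other [-5.  46.3 -2.6]
t 14.82 tcp [431.5  92.3 257. ] head 6.29 tilt 2.73 F [-0.2  0.5 -0.3] w 85.6 q [-0.06  0.02  1.79  0.02  1.28  1.4 ]
  travel [-0.72  0.14 15.05] yaw 0 dist 15.1
t 14.82 tcp [431.5  92.3 257. ] head 6.29 tilt 2.73 F [-0.2  0.5 -0.3] w 85.6 q [-0.06  0.02  1.79  0.02  1.28  1.4 ]
  travel [-0.78  0.15 16.25] yaw 0 dist 16.3
```

{"api": "send_rows", "payload": {"targets": [{"hand": 1,"travel": [0,0,2],"yaw": 0},{"hand": 1,"travel": [-0.2,0,4.5],"yaw": 0},{"hand": 1,"travel": [-0.4,0.1,7],"yaw": 0},{"hand": 1,"travel": [-0.5,0.1,9.5],"yaw": 0},{"hand": 1,"travel": [-0.6,0.15,12],"yaw": 0},{"hand": 1,"travel": [-0.7,0.15,14],"yaw": 0},{"hand": 1,"travel": [-0.7,0.15,15],"yaw": 0},{"hand": 1,"travel": [-0.7,0.15,15],"yaw": 0},{"hand": 1,"travel": [-0.7,0.15,15],"yaw": 0}]}}

```text
time_s: 15.57
tcp_pos: [431.4, 91.8, 106.5]
eef_rot: [-0.005, 0.998, 0.055, 0.022]
ft_force: [0.5, -0.1, 1.1]
width: 85.5
```

```bash
python3 -c "
from h import *
plan([431,91,95],6)
cv2.imwrite('pics/w13.png',get_image('wrist')[:,:,::-1])
s=get_image('scene')[:,:,::-1]; cv2.imwrite('pics/s13.png',cv2.resize(s[60:240,200:440],None,fx=3,fy=3))
"
```

```text
t 15.57 tcp [431.4  91.8 106.5] head 6.33 tilt 2.64 F [ 0.5 -0.1  1.1] w 85.5 q [-0.06  0.2   2.01  0.02  0.89  1.39]
  travel [-0.1   0.08  1.15] yaw 0.006 dist 1.2
```

View pics/w13.png

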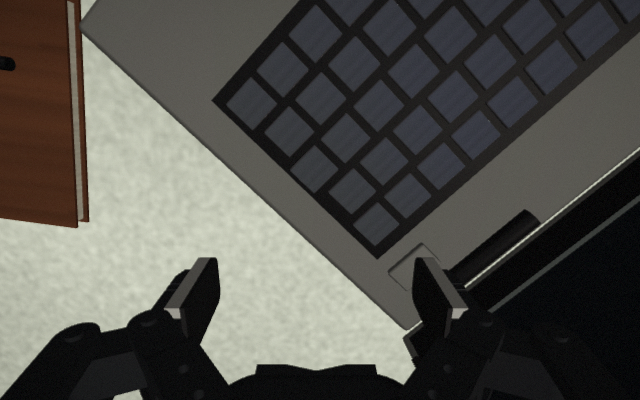

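View pics/s13.png

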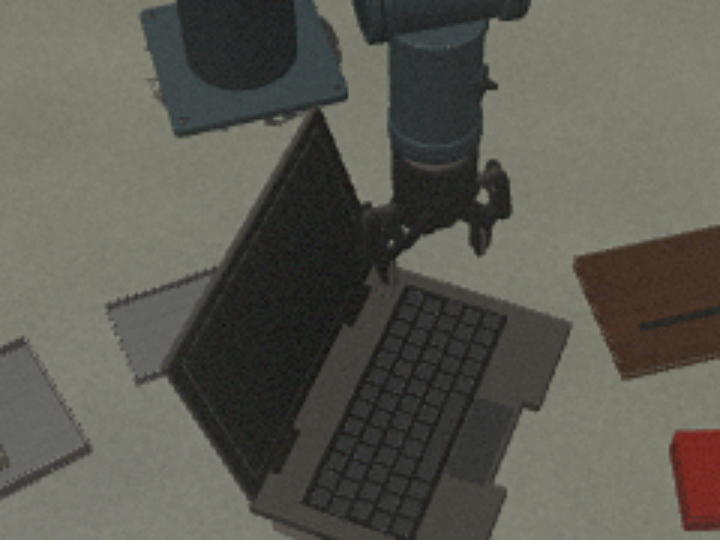

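{"api": "send_rows", "payload": {"targets": [{"hand": 1,"travel": [0,0,0.4],"yaw": 0},{"hand": 1,"travel": [0,0,0.8],"yaw": 0},{"hand": 1,"travel": [0,0,1.0],"yaw": 0},{"hand": 1,"travel": [0,0,1.1],"yaw": 0},{"hand": 1,"travel": [0,0,1.2],"yaw": 0},{"hand": 1,"travel": [0,0,1.2],"yaw": 0}]}}

```text
time_s: 16.17
tcp_pos: [433.0, 92.0, 95.6]
eef_rot: [-0.005, 0.998, 0.055, 0.024]
ft_force: [-0.6, 0.2, -0.1]
width: 85.5
```

{"api": "send_rows", "payload": {"targets": [{"hand": 1,"travel": [0,0,0.1],"yaw": 0},{"hand": 1,"travel": [0,0,0.2],"yaw": 0},{"hand": 1,"travel": [0,0,0.25],"yaw": 0},{"hand": 1,"travel": [0,0,0.25],"yaw": 0}]}}

```text
time_s: 16.5
tcp_pos: [433.1, 92.0, 93.2]
eef_rot: [-0.005, 0.998, 0.055, 0.024]
ft_force: [-1.0, 0.2, 3.6]
width: 85.3
```

{"api": "send_rows", "payload": {"targets": [{"hand": 1,"travel": [0,0,0.1],"yaw": 0},{"hand": 1,"travel": [0,0,0.2],"yaw": 0},{"hand": 1,"travel": [0,0,0.3],"yaw": 0},{"hand": 1,"travel": [0,0,0.3],"yaw": 0},{"hand": 1,"travel": [0,0,0.3],"yaw": 0}]}}

```text
time_s: 16.92
tcp_pos: [433.2, 92.0, 92.2]
eef_rot: [-0.005, 0.998, 0.055, 0.024]
ft_force: [-9.5, 1.6, 27.1]
width: 85.3
```

```bash
python3 -c "
from h import *
plan([431,91,95],6)
cv2.imwrite('pics/w14.png',get_image('wrist')[:,:,::-1][200:360,320:560])
"
```

```text
t 16.92 tcp [433.2  92.   92.2] head 6.34 tilt 2.85 F [-9.5  1.6 27.1] w 85.3 q [-0.06  0.22  2.03  0.02  0.85  1.39]
  travel [-0.22  0.08 -0.29] yaw 0.006 dist 0.4
```

View pics/w14.png

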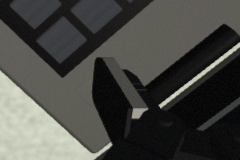

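{"api": "send_rows", "payload": {"targets": [{"hand": 1,"travel": [0,0,0],"yaw": 0},{"hand": 1,"travel": [0,0,-0.5],"yaw": 0},{"hand": 1,"travel": [0.1,0,-2],"yaw": 0},{"hand": 1,"travel": [0.2,-0.3,-5],"yaw": 0},{"hand": 1,"travel": [0.4,-0.6,-8],"yaw": 0},{"hand": 1,"travel": [0.5,-2,-11],"yaw": 0},{"hand": 1,"travel": [0.6,-5,-14],"yaw": 0},{"hand": 1,"travel": [0.6,-8,-16],"yaw": 0},{"hand": 1,"travel": [0.6,-8,-16],"yaw": 0},{"hand": 1,"travel": [0.6,-8,-16],"yaw": 0}]}}

```text
time_s: 17.8
tcp_pos: [422.9, 171.5, 253.9]
eef_rot: [-0.005, 0.998, 0.057, 0.026]
ft_force: [0.8, -0.9, -0.5]
width: 85.4
```

```bash
python3 -c "
from h import *
plan([431,91,95],6)
C=cam('wrist');cv2.imwrite('pics/w15.png',get_image('wrist')[:,:,::-1])
s=get_image('scene')[:,:,::-1]; cv2.imwrite('pics/s15.png',s)
t=get_image('top')[:,:,::-1]; cv2.imwrite('pics/top15.png',t); cv2.imwrite('pics/top15z.png',cv2.resize(t[120:340,180:440],None,fx=2.5,fy=2.5))
"
```

```text
t 17.8 tcp [422.9 171.5 253.9] head 6.54 tilt 3.02 F [ 0.8 -0.9 -0.5] w 85.4 q [0.14 0.05 1.77 0.01 1.27 1.59]
  travel [-0.94  8.19 15.81] yaw 0.009 dist 17.8
```

View pics/w15.png

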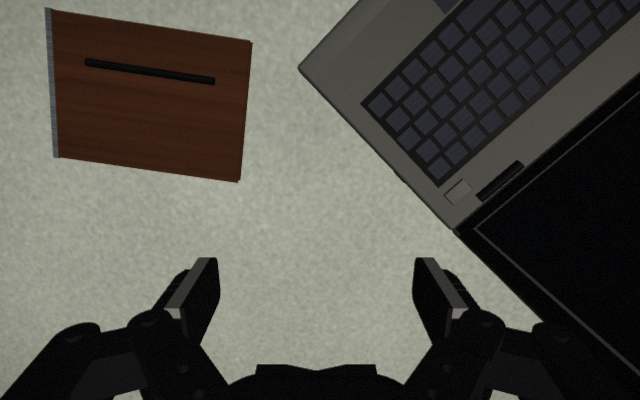

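View pics/s15.png

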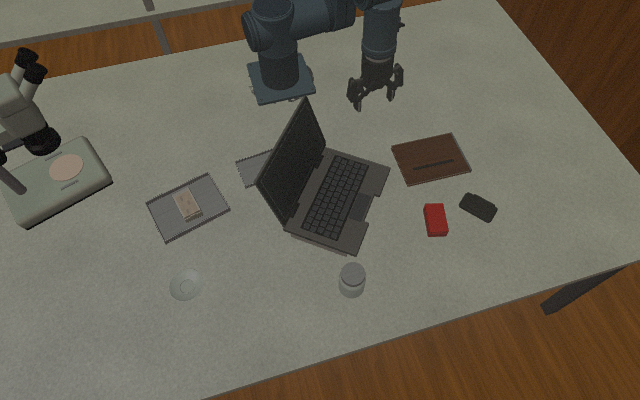

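View pics/top15z.png

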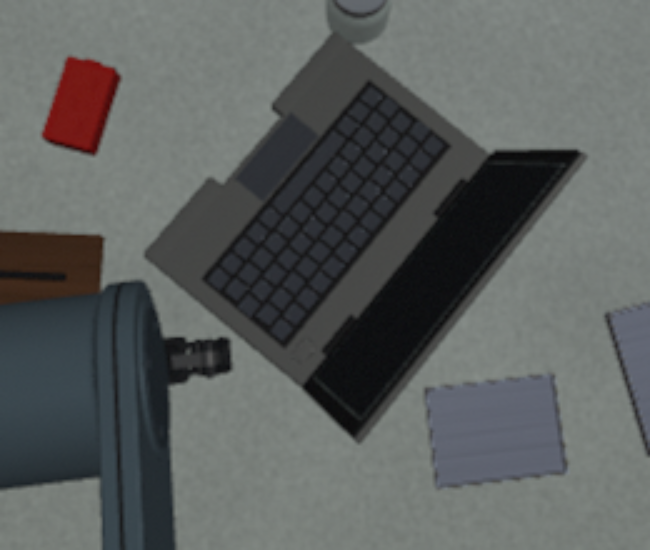

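```bash
python3 -c "
from h import *
plan([432.5,91.5,254],6.3);plan([432.5,91.5,98],6.3)"
```

```text
t 17.95 tcp [421.9 169.5 251.4] head 6.32 tilt 2.69 F [-0.9 -0.1  0.2] w 85.4 q [0.13 0.05 1.78 0.01 1.27 1.59]
  travel [ 0.2   7.87 -0.3 ] yaw 0.0 dist 7.9
t 17.95 tcp [421.9 169.5 251.4] head 6.32 tilt 2.69 F [-0.9 -0.1  0.2] w 85.4 q [0.13 0.05 1.78 0.01 1.27 1.59]
  travel [-0.52  7.96 15.29] yaw 0.0 dist 17.2
```

{"api": "send_rows", "payload": {"targets": [{"hand": 1,"travel": [0.1,3,0],"yaw": 0},{"hand": 1,"travel": [0.1,6,1],"yaw": 0},{"hand": 1,"travel": [0,7.9,4],"yaw": 0},{"hand": 1,"travel": [-0.1,7.9,7],"yaw": 0},{"hand": 1,"travel": [-0.3,7.9,10],"yaw": 0},{"hand": 1,"travel": [-0.4,7.95,13],"yaw": 0},{"hand": 1,"travel": [-0.5,7.95,14.8],"yaw": 0},{"hand": 1,"travel": [-0.5,7.95,15.3],"yaw": 0},{"hand": 1,"travel": [-0.5,7.95,15.3],"yaw": 0},{"hand": 1,"travel": [-0.5,7.95,15.3],"yaw": 0}]}}

```text
time_s: 18.78
tcp_pos: [432.9, 91.1, 97.9]
eef_rot: [-0.004, 0.998, 0.055, 0.023]
ft_force: [-0.2, -0.4, 1.0]
width: 85.3
```

{"api": "send_rows", "payload": {"targets": [{"hand": 1,"travel": [0,0,0.1],"yaw": 0},{"hand": 1,"travel": [0,0,0.2],"yaw": 0},{"hand": 1,"travel": [0,0,0.25],"yaw": 0},{"hand": 1,"travel": [0,0,0.25],"yaw": 0}]}}

```text
time_s: 19.12
tcp_pos: [433.4, 91.2, 96.1]
eef_rot: [-0.004, 0.998, 0.055, 0.024]
ft_force: [-0.4, -0.2, -0.2]
width: 85.5
```

{"api": "send_rows", "payload": {"targets": [{"hand": 1,"travel": [0,0,0.1],"yaw": 0},{"hand": 1,"travel": [0,0,0.1],"yaw": 0},{"hand": 1,"travel": [0,0,0.1],"yaw": 0}]}}

```text
time_s: 19.37
tcp_pos: [433.7, 91.3, 95.3]
eef_rot: [-0.004, 0.998, 0.055, 0.024]
ft_force: [0.1, -0.1, 0.5]
width: 85.9
```

{"api": "send_rows", "payload": {"targets": [{"hand": 1,"travel": [0,0,0.08],"yaw": 0},{"hand": 1,"travel": [0,0,0.08],"yaw": 0},{"hand": 1,"travel": [0,0,0.08],"yaw": 0}]}}

```text
time_s: 19.62
tcp_pos: [433.8, 91.2, 94.6]
eef_rot: [-0.004, 0.998, 0.055, 0.024]
ft_force: [-0.3, 0.4, 2.6]
width: 85.3
```

{"api": "send_rows", "payload": {"targets": [{"hand": 1,"travel": [0,0,0.08],"yaw": 0},{"hand": 1,"travel": [0,0,0.08],"yaw": 0},{"hand": 1,"travel": [0,0,0.08],"yaw": 0}]}}

```text
time_s: 19.87
tcp_pos: [433.8, 91.3, 93.8]
eef_rot: [-0.004, 0.998, 0.055, 0.024]
ft_force: [-0.7, 0.4, 2.3]
width: 85.6
```

{"api": "send_rows", "payload": {"targets": [{"hand": 1,"travel": [0,0,0.08],"yaw": 0},{"hand": 1,"travel": [0,0,0.08],"yaw": 0},{"hand": 1,"travel": [0,0,0.08],"yaw": 0}]}}

```text
time_s: 20.12
tcp_pos: [433.8, 91.3, 93.0]
eef_rot: [-0.004, 0.998, 0.055, 0.024]
ft_force: [-0.9, -0.4, 3.2]
width: 85.1
```

{"api": "send_rows", "payload": {"targets": [{"hand": 1,"travel": [0,0,0.08],"yaw": 0},{"hand": 1,"travel": [0,0,0.08],"yaw": 0},{"hand": 1,"travel": [0,0,0.08],"yaw": 0}]}}

```text
time_s: 20.37
tcp_pos: [433.9, 91.3, 92.6]
eef_rot: [-0.004, 0.998, 0.055, 0.024]
ft_force: [-3.2, -0.0, 7.9]
width: 85.1
```

{"api": "send_rows", "payload": {"targets": [{"hand": 1,"travel": [0,0,0.03],"yaw": 0},{"hand": 1,"travel": [0,0,0.03],"yaw": 0},{"hand": 1,"travel": [0,0,-0.5],"yaw": 0},{"hand": 1,"travel": [0.1,0,-2],"yaw": 0},{"hand": 1,"travel": [0.2,-0.3,-5],"yaw": 0},{"hand": 1,"travel": [0.4,-0.6,-8],"yaw": 0},{"hand": 1,"travel": [0.5,-2,-11],"yaw": 0},{"hand": 1,"travel": [0.6,-5,-14],"yaw": 0},{"hand": 1,"travel": [0.6,-8,-16],"yaw": 0},{"hand": 1,"travel": [0.6,-8,-16],"yaw": 0},{"hand": 1,"travel": [0.6,-8,-16],"yaw": 0},{"hand": 1,"travel": [0.6,-8,-16],"yaw": 0}]}}

```text
time_s: 21.37
tcp_pos: [422.9, 169.5, 252.3]
eef_rot: [-0.004, 0.998, 0.055, 0.023]
ft_force: [0.6, 0.5, -0.3]
width: 85.3
```

```bash
python3 -c "
from h import *
plan([431,91,95],6)
w=get_image('wrist')[:,:,::-1];s=get_image('scene')[:,:,::-1];t=get_image('top')[:,:,::-1]
cv2.imwrite('pics/t16.png',np.vstack([cv2.resize(t[120:320,180:540],None,fx=2,fy=2)]))
cv2.imwrite('pics/w16.png',cv2.resize(w[150:230,400:520],None,fx=5,fy=5))
a=cv2.imread('pics/top15.png'); print('diff lid region',np.abs(a.astype(int)-t)[160:300,290:420].max(),np.abs(a.astype(int)-t)[160:300,290:420].mean())
"
```

```text
t 21.37 tcp [422.9 169.5 252.3] head 6.36 tilt 2.71 F [ 0.6  0.5 -0.3] w 85.3 q [0.13 0.05 1.77 0.   1.27 1.59]
  travel [-0.8   7.97 15.67] yaw 0.006 dist 17.6
diff lid region 8 0.8148901098901099
```

View pics/t16.png

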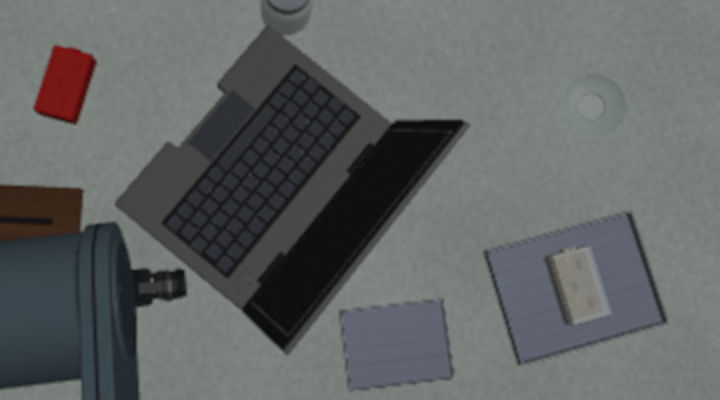

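View pics/w16.png

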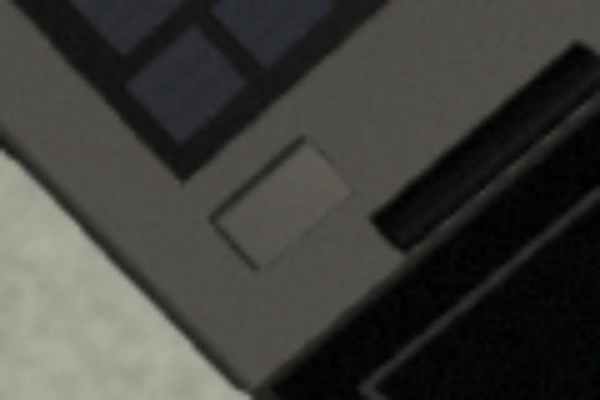

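The box sits inside the tray (about 578,285 in the crop), the screen hasn't moved and the button stands proud again. Nothing is touching the gripper, so I'm handing in.

```bash
python3 -c "
from h import *
print(order.job_done())"
```

```text
the job is handed in; nothing more can be done
None
```

I finished all three steps in order and handed the job in at about 21.5 s; it reports no verdict.

- **Specimen box:** I gripped it across the 52 mm and set it down flat in the middle of the larger tray, then let go. The last top view shows it there, the right way up.
- **Screen:** The moves only allow turning about the tool's own axis, so I could not hook the lid from below. Instead I pressed the shut fingers against the lid's edge at the notch and lifted it by friction. I then followed its arc and pushed the screen back. My readings put it at about 106 degrees open: 105.5 to 106.8 from the wrist view, about 105.5 to 107 from the top view, and 107.6 from the finger position. All are within the 99 to 111 allowed, and the picture of the screen did not change during or after the second press.
- **Power button:** I could not lean the tool on purpose, so I pressed with one finger of the open gripper, with the other finger off the laptop's side. The first press went to 27 N, but its readings could not rule out having hit something rigid. I pressed again in small steps and felt about 2.4 mm of springy travel at 2.3 to 3.2 N, then a hard stop. The button stood up again in the last picture.
- **Everything else:** The mouse, jar and dish look unmoved by eye; I did not measure them. The gripper ended clear of everything, with the wrist force near zero.

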